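# Set out a flanged hub kit in order of size

### The arm

A 6-joint arm with a two-finger parallel gripper is mounted at the origin on the work surface. World frame = base frame: x ahead of the robot, y to its left, z up, the work surface at z = 0. Lengths are in m, angles in degrees, forces in N, time in s.
With the tool pointing down it reaches from about 0.375 to 0.9 m from the base axis. Payload 3.1 kg.
Tool frame: the origin (TCP) lies at the very end of the fingers, on their centre line; the grasp point (between the pads) lies 19 mm behind it (bot.grip_point_offset is the distance from the TCP to the grasp point, in m); z points along the fingers, x is the direction in which the jaws open and shut, and the axes are right-handed (so a half turn about z gives the same grasp; the last joint's range is limited). The gripper opens to 87 mm and grips with 3 to 60 N. Pads are 19 mm wide; open, the fingers measure 117 mm over their backs; the gripper's body (75 mm by 190 mm) begins 51 mm behind the grasp point.
Start: joints at [58.814, 30.224, 82.088, -0, 67.689, -10.227], TCP at [0.224, 0.584, 0.223] pointing down, gripper open.
Joint ranges: [-176.69, 176.69], [-43.24, 126.21], [12.49, 139.97], [-82, 262], [0, 151.66], [-163.58, 163.58]. Speed limits (degrees/s): [159.86, 159.86, 180, 180, 180, 180].

### API

Orientations are given as a 3x3 rotation matrix whose columns are the frame's x, y, z axes.
In Python, from rig import bot, capture, recognise, place_of gives the robot as it stands.
- The arm moves only by the tool send_rows, never from a script. Its argument "motion" is a list of rows, each a list of 2 entries, a list of its own where there are three numbers: the shift along the tool's x, y, z in mm, then the turn about the tool's z in rad. A call has exactly 5 rows; each row shifts and turns the pose as measured when the row begins, along the tool's axes as they then stand; what a row does not reach is not made up. A row lasts 1/12 s, in which the tool goes at most 41.7 mm and 7.16 degrees, less where a joint would pass 70% of its speed; a pose out of reach is approached as far as the arm can. A call with a gripper value outside its range is refused whole. "gripper" is the closure, from 0 (fully open) to 1 (shut), set as the call begins (left out, the last holds). The fingers move at their own pace and stop on an object; the grip force is fixed at half the most. Time passes only in rows, so rows that do not move let the fingers close, or fill a call up. It gives the time, the measured TCP pose, the force and the opening at its end, in the units of the state.
- bot.read_state(): the state, without advancing time (a new reading comes with each control period).
- capture(name): name is "scene" or "top" or "wrist"; returns a dict with "image" (384x512x3 uint8, blue, green, red), "fx", "fy", "cx", "cy" (pixels), "rvec" (rotation vector, rad) and "tvec" (3), from world to camera coordinates, as OpenCV has them. Camera axes: x right, y down, z forward; pixel columns grow to the right and rows downward; lengths in m; the calibration is good to about 2 mm. A picture is of the moment at which its call begins. There is no depth.
- bot.hand_in(): hands the job in, once; it reports no verdict.
Trained networks look in the newest picture that a camera, given by its name, has taken for a name from the list of things; names that differ only in an ending like _2 or _b are one class to them, and where a whole thing is asked for, a point or a joint stands for the part that bears it (a point fixed in the world has none). Each returns a list of dicts, best first, with "p" (0 to 1); they miss things now and then, are a little off and sometimes report something else, mostly with a low value. They report only what shows in the picture. A call takes as long as a camera call. They do not tell look-alikes from the thing itself.
- recognise(camera, target): "xy" ([column, row] in pixels, amid what is visible of it).
- place_of(camera, target): "xy" ([column, row] in pixels: a listed point, or the origin of a listed thing).
The state is a dict: "time_s": time; "joint_positions": joint angles; "qvel": joint speeds; "tau": joint torques, N m; "position": TCP position; "tcp_rot": TCP orientation; "force": force on the tool from outside, world axes, zero at the start; "moment": the same for the moment, N m; "opening": opening from 0.0 (shut) to 1.0 (fully open).
Only numpy, scipy, OpenCV 4.12 (cv2) and the standard library are available. Lean on these libraries where they do the work, as an engineer would, in place of code of your own. Each camera call takes 0.05 s, during which the arm holds its last target.

### The job

Set out the hub kit on the green staging board: seat the largest aluminium hub flange down over the brass spigot, fully home, and stand the other three hubs flange down, each centred on its own yellow mark, getting smaller along the row so that the smallest is farthest from the spigot. Then seat the blue end cap flange down over the spigot so that it rests flat on top of the largest hub.

Things in the scene. Friction and masses are not known exactly. Their poses are not given: they have to be found in the camera images.
- hub_xl: the largest of the four bare-aluminium flanged hubs, 0.34 to 0.5 kg: a round flange 100 mm in diameter and 12 mm thick at the bottom, a narrower round boss 56 mm in diameter standing on its middle, 50 mm tall in all, with a through bore of 30 mm. It starts standing on the table, flange down, boss up. Origin: centre of the flange's underside; z points up along the bore. Grip it by the boss above the flange.
- hub_l: the second largest aluminium flanged hub, 0.22 to 0.32 kg: a round flange 84 mm in diameter and 10 mm thick at the bottom, a narrower round boss 46 mm in diameter standing on its middle, 45 mm tall in all, with a through bore of 24 mm. It starts standing on the table, flange down, boss up. Origin: centre of the flange's underside; z points up along the bore. Grip it by the boss above the flange.
- hub_m: the second smallest aluminium flanged hub, 0.13 to 0.19 kg: a round flange 68 mm in diameter and 9 mm thick at the bottom, a narrower round boss 36 mm in diameter standing on its middle, 40 mm tall in all, with a through bore of 18 mm. It starts standing on the table, flange down, boss up. Origin: centre of the flange's underside; z points up along the bore. Grip it by the boss above the flange.
- hub_s: the smallest aluminium flanged hub, 0.07 to 0.11 kg: a round flange 52 mm in diameter and 8 mm thick at the bottom, a narrower round boss 26 mm in diameter standing on its middle, 35 mm tall in all, with a through bore of 12 mm. It starts standing on the table, flange down, boss up. Origin: centre of the flange's underside; z points up along the bore. Grip it by the boss above the flange.
- cap: blue painted flanged end cap, 0.11 to 0.17 kg: a round flange 72 mm in diameter and 8 mm thick at the bottom, a narrower round boss 46 mm in diameter standing on its middle, 34 mm tall in all, with a through bore of 30 mm. It starts standing on the table, flange down, boss up. Origin: centre of the flange's underside; z points up along the bore. Grip it by the boss above the flange.
- spigot: centring spigot, fixed at one end of the row on the green staging board (either end): a dark round plate 90 mm in diameter and 8 mm thick with an upright brass post 24 mm in diameter on its middle. The post's top is 78 mm above the origin; its last 12 mm taper to 10 mm diameter. Origin: centre of the plate's underside (12 mm above the table), z up. The largest hub's underside rests 8 mm above the origin; the cap's underside, on top of that hub, 58 mm above the origin.
- mark_a: one of the two middle places of the row (either one): yellow round plate with a small black centre dot, 88 mm in diameter and 3 mm thick, fixed on the 12 mm thick green staging board. Origin: centre of its underside, so its top is 3 mm higher; z up. The spigot and the three marks stand in one straight row 110 mm apart; all marks look the same, so tell a mark's place by its distance from the spigot: the middle ones are 110 mm or 220 mm from it.
- mark_b: the other middle place of the row: yellow round plate with a small black centre dot, 88 mm in diameter and 3 mm thick, fixed on the 12 mm thick green staging board. Origin: centre of its underside, so its top is 3 mm higher; z up.
- mark_end: the last place of the row, at the end opposite the spigot, 330 mm from it: yellow round plate with a small black centre dot, 88 mm in diameter and 3 mm thick, fixed on the 12 mm thick green staging board. Origin: centre of its underside, so its top is 3 mm higher; z up.
Things that resemble listed ones, but are neither listed nor needed, are in the scene too. Leave any purple look-alike of the hub_xl alone.

How it is judged (in metres and radians):
At the end, for the whole second after the job is handed in: Largest hub down on the spigot plate and cap down on it (within 6 mm of the axis, 5 mm in height); second, third and smallest hub on the marks in that order from the spigot, within 12 mm of centre; all flange down, upright within 0.1 rad, released, at rest (horizontal distance between each of hub_xl, cap and spigot below 0.006 m and z of hub_xl in the frame of spigot between 0.004 and 0.012 m and z of cap in the frame of spigot between 0.053 and 0.063 m and ((horizontal distance between hub_l and mark_a below 0.012 m and z of hub_l in the frame of mark_a between 0 and 0.007 m and horizontal distance between mark_a and spigot below 0.165 m) or (horizontal distance between hub_l and mark_b below 0.012 m and z of hub_l in the frame of mark_b between 0 and 0.007 m and horizontal distance between mark_b and spigot below 0.165 m)) and ((horizontal distance between hub_m and mark_a below 0.012 m and z of hub_m in the frame of mark_a between 0 and 0.007 m and horizontal distance between mark_a and spigot above 0.165 m) or (horizontal distance between hub_m and mark_b below 0.012 m and z of hub_m in the frame of mark_b between 0 and 0.007 m and horizontal distance between mark_b and spigot above 0.165 m)) and horizontal distance between hub_s and mark_end below 0.012 m and z of hub_s in the frame of mark_end between 0 and 0.007 m and angle between each of hub_xl, hub_l, hub_m, hub_s, cap's own z axis and vertical below 0.1 rad and linear speed of each of hub_xl, hub_l, hub_m, hub_s, cap below 0.02 m/s and angular speed of each of hub_xl, hub_l, hub_m, hub_s, cap below 0.2 rad/s); the robot touches nothing.
It also fails if it takes over 131 s, if anything falls off the work surface, if the arm or the gripper's body presses on something with over 40 N, if the wrist force passes 120 N, or if a joint passes its speed limit or range.

## Working session

There is one attempt and no reset: what is moved stays moved. The work goes in short steps, Python scripts to look and compute and a tool call to move; the robot and the scene stay as the last step left them, time stands still between calls to the robot, and variables do not carry over. Pictures are saved under pics/ and viewed, and the job is handed in when it is done.

Besides the shell and the picture viewer there is one more tool, called after "Call:" by a JSON object that holds its "name" and its "arguments", one argument or row to a line. send_rows: Moves the arm, as the interface text tells. Its arguments: {"type":"object","properties":{"motion":{"type":"array","items":{"type":"array"}},"gripper":{"type":"number"}},"required":["motion"]}

```bash
ls; mkdir -p pics; python3 - <<'E'
from rig import bot,capture,recognise,place_of
import cv2
s=bot.read_state(); print({k:s[k] for k in('time_s','position','force','opening')}, s['tcp_rot'])
for n in('scene','top'):
    c=capture(n); cv2.imwrite(f'pics/{n}0.png',c['image']); print(n,c['fx'],c['rvec'],c['tvec'])
    for t in('hub_xl','hub_l','hub_m','hub_s','cap','spigot','mark_a','mark_end'):
        print(t,[( [round(v) for v in d['xy']],round(d['p'],2)) for d in place_of(n,t)[:6]])
print(bot.read_state()['time_s'])
E
```

```text
pics
{'time_s': 0.0, 'position': array([0.22311792, 0.58301807, 0.22155112]), 'force': array([ 0.46441851, -0.48100417,  0.12869132]), 'opening': 1.0010397190277132} [[ 3.57671553e-01  9.33846755e-01 -1.13949647e-03]
 [ 9.33844946e-01 -3.57673154e-01 -1.87936772e-03]
 [-2.16260874e-03 -3.91916651e-04 -9.99997585e-01]]
scene 397.81636727958164 [ 2.27667277  0.87458083 -0.32036951] [-0.41177261 -0.20787745  1.39418322]
hub_xl [([323, 122], 0.94)]
hub_l [([191, 220], 0.74), ([236, 261], 0.64), ([282, 144], 0.63), ([333, 155], 0.51)]
hub_m [([191, 220], 0.74), ([236, 261], 0.64), ([282, 144], 0.63), ([333, 155], 0.51)]
hub_s [([191, 220], 0.74), ([236, 261], 0.64), ([282, 144], 0.63), ([333, 155], 0.51)]
cap [([260, 168], 0.68)]
spigot [([236, 262], 0.86), ([320, 197], 0.23)]
mark_a [([293, 219], 0.92), ([269, 241], 0.87)]
mark_end [([322, 200], 0.97)]
top 350.0930103196788 [ 2.15673163 -2.12575179  0.17950387] [0.03047035 0.53764007 0.93242217]
hub_xl [([274, 221], 0.93), ([100, 223], 0.86)]
hub_l [([144, 189], 0.9), ([323, 234], 0.68), ([167, 236], 0.56)]
hub_m [([144, 189], 0.9), ([323, 234], 0.68), ([167, 236], 0.56)]
hub_s [([144, 189], 0.9), ([323, 234], 0.68), ([167, 236], 0.56)]
cap [([224, 228], 0.76)]
spigot [([325, 160], 0.94)]
mark_a [([254, 157], 0.58)]
mark_end [([216, 152], 0.66)]
0.9
```

View pics/scene0.png

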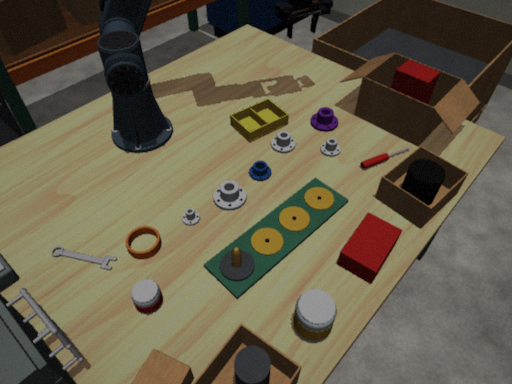

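View pics/top0.png

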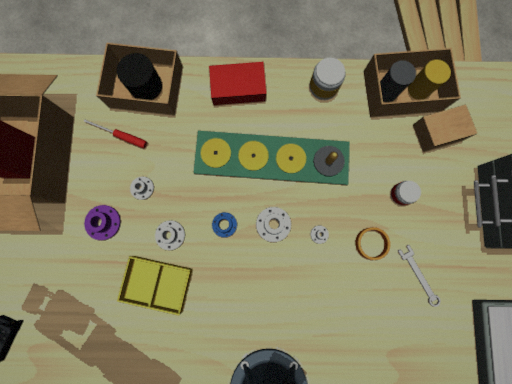

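```bash
cat > h.py <<'E'
import numpy as np,cv2
from rig import bot,capture,recognise,place_of
def K(c): return np.array([[c['fx'],0,c['cx']],[0,c['fy'],c['cy']],[0,0,1.]])
def ray(c,uv,z):
    R=cv2.Rodrigues(np.array(c['rvec'],float))[0];t=np.array(c['tvec'],float).ravel()
    C=-R.T@t; d=R.T@np.linalg.inv(K(c))@np.array([uv[0],uv[1],1.]); return C+d*(z-C[2])/d[2]
def proj(c,p):
    return cv2.projectPoints(np.array(p,float).reshape(-1,1,3),np.array(c['rvec'],float),np.array(c['tvec'],float),K(c),None)[0].reshape(-1,2)
def rectify(c,x0,y0,half,z,n=400):
    """metric top-down crop of plane z, centre x0,y0; up = +x, left=+y"""
    w=np.array([[x0+half,y0+half,z],[x0+half,y0-half,z],[x0-half,y0-half,z],[x0-half,y0+half,z]])
    H=cv2.getPerspectiveTransform(proj(c,w).astype(np.float32),np.float32([[0,0],[n,0],[n,n],[0,n]]))
    return cv2.warpPerspective(c['image'],H,(n,n),flags=cv2.INTER_CUBIC)
def circ(img,x0,y0,half,col=(0,0,255)):pass
def state():
    s=bot.read_state();print('t',round(s['time_s'],2),'pos',np.round(s['position'],4),'F',np.round(s['force'],1),'open',round(s['opening'],3),'yaw',round(np.degrees(np.arctan2(s['tcp_rot'][1,0],s['tcp_rot'][0,0])),2));return s
def rel(s,p):
    return np.round((s['tcp_rot'].T@(np.array(p)-s['position']))*1000,1)
E
python3 - <<'E'
from h import *
import pickle
c=capture('top');d=capture('scene');pickle.dump((c,d),open('cam0.pkl','wb'))
P={'xl':((274,224),(230,197),.012),'l':((171,236),(283,144),.010),'m':((142,188),(331,150),.009),'s':((319,234),(191,218),.008),'cap':((224,225),(260,171),.008)}
for k,(a,b,z) in P.items(): print(k,np.round(ray(c,a,z),3),np.round(ray(d,b,z),3))
for a,b in(((216,152.5),(319,197)),((253.5,155.5),(294,218)),((291,158),(267,241))): print('mark',np.round(ray(c,a,.015),4),np.round(ray(d,b,.015),4))
print('spig',ray(c,(328,161.5),.02),ray(d,(237,264),.02))
for n,i in(('top',c),):
    cv2.imwrite('pics/topbig.png',cv2.resize(i['image'][120:260,80:360],None,fx=2.8,fy=2.8,interpolation=cv2.INTER_CUBIC))
E
```

```text
xl [ 0.437 -0.011  0.012] [ 0.445 -0.013  0.012]
l [0.4   0.278 0.01 ] [0.409 0.278 0.01 ]
m [0.535 0.369 0.009] [0.546 0.364 0.009]
s [ 0.411 -0.139  0.008] [ 0.416 -0.142  0.008]
cap [0.433 0.131 0.008] [0.436 0.131 0.008]
mark [0.6422 0.1593 0.015 ] [0.6424 0.1631 0.015 ]
mark [0.6349 0.0501 0.015 ] [0.6366 0.051  0.015 ]
mark [ 0.6292 -0.0591  0.015 ] [ 0.6317 -0.0599  0.015 ]
spig [ 0.6192569  -0.16565836  0.02      ] [ 0.62371718 -0.16805093  0.02      ]
```

View pics/topbig.png

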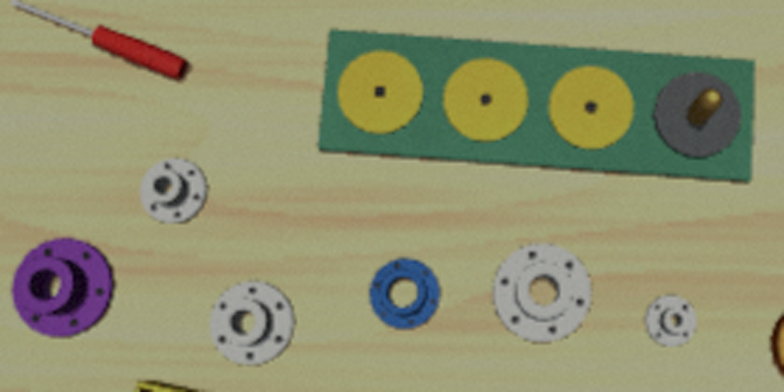

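```bash
cat >> h.py <<'E'
def mask(img,kind):
    h=cv2.cvtColor(img,cv2.COLOR_BGR2HSV);H,S,V=[h[...,i].astype(int) for i in range(3)]
    if kind=='yel': m=(H>20)&(H<34)&(S>140)&(V>90)
    if kind=='sil': m=(S<45)&(V>60)
    if kind=='blue': m=(H>95)&(H<125)&(S>110)
    if kind=='dark': m=(S<70)&(V<100)
    return m.astype(np.uint8)
def disk(c,kind,x,y,z,r,n=500,half=None):
    """flange outline: circle fit in rectified plane z"""
    half=half or r*1.6
    im=rectify(c,x,y,half,z,n);m=mask(im,kind)
    m=cv2.morphologyEx(m,cv2.MORPH_CLOSE,np.ones((9,9)))
    cs=cv2.findContours(m,cv2.RETR_EXTERNAL,cv2.CHAIN_APPROX_NONE)[0]
    k=max(cs,key=cv2.contourArea); 
    (u,v),(w,hh),_=cv2.fitEllipse(cv2.convexHull(k)); s=2*half/n
    return x+half-v*s, y+half-u*s, w*s/2, hh*s/2, im
E
python3 - <<'E'
from h import *
import pickle
c,d=pickle.load(open('cam0.pkl','rb'))
T={'xl':(.437,-.011,.012,.05,'sil'),'l':(.404,.278,.010,.042,'sil'),'m':(.54,.367,.009,.034,'sil'),'s':(.413,-.14,.008,.026,'sil'),'cap':(.434,.131,.008,.036,'blue'),
'm1':(.642,.16,.015,.044,'yel'),'m2':(.635,.05,.015,.044,'yel'),'m3':(.63,-.059,.015,.044,'yel'),'sp':(.62,-.166,.02,.045,'dark')}
rows=[]
for k,(x,y,z,r,kd) in T.items():
    ims=[]
    for n,i in(('top',c),('scene',d)):
        a=disk(i,kd,x,y,z,r);print(k,n,np.round(np.array(a[:4])*1000,1)); 
        ims.append(cv2.resize(a[4],(88,88)))
    rows.append(np.vstack(ims))
cv2.imwrite('pics/rect.png',np.hstack(rows))
E
```

```text
xl top [437.8  -8.6  50.1  50.4]
xl scene [436.4  -7.2  49.8  60.3]
l top [403.1 283.3  42.2  43. ]
l scene [399.8 288.5  42.   57.9]
m top [536.8 370.9  34.5  34.6]
m scene [534.9 376.2  34.2  47.9]
s top [ 410.8 -139.3   26.3   26.4]
s scene [ 408.9 -138.8   25.9   33. ]
cap top [434.7 130.5  34.3  34.4]
cap scene [433.5 132.4  33.9  43.1]
m1 top [642.6 161.2  43.   43.4]
m1 scene [643.1 160.7  43.8  44.3]
m2 top [636.   51.5  43.2  43.5]
m2 scene [636.3  51.   43.8  44.3]
m3 top [629.6 -58.1  43.2  43.4]
m3 scene [629.6 -58.8  43.7  44.3]
sp top [ 622.8 -167.6   45.1   45.5]
sp scene [ 623.9 -169.1   44.5   46.4]
```

View pics/rect.png

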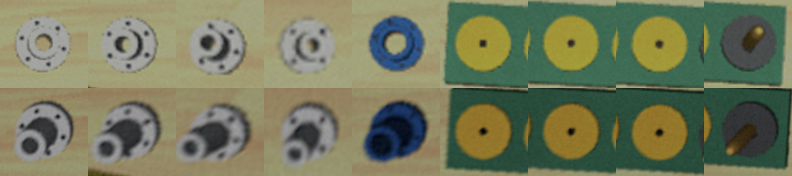

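Call:
{"name": "send_rows", "arguments": {
  "motion": [
    [[-9,37,5],0],
    [[-9,37,5],0],
    [[-9,37,5],0],
    [[-9,37,5],0],
    [[-9,37,5],0]
  ],
  "gripper": 0
}}

```text
time_s: 1.42
position: [0.3785, 0.4795, 0.1983]
tcp_rot: [[0.343, 0.939, 0.001], [0.939, -0.343, 0.007], [0.007, -0.002, -1.0]]
force: [0.1, -0.2, 0.1]
opening: 1.001
```

Call:
{"name": "send_rows", "arguments": {
  "motion": [
    [[-9,37,5],0],
    [[-9,37,5],0],
    [[-9,37,5],0],
    [[-9,37,5],0],
    [[-9,37,5],0]
  ]
}}

```text
time_s: 1.83
position: [0.544, 0.3683, 0.1721]
tcp_rot: [[0.342, 0.94, 0.002], [0.94, -0.342, 0.009], [0.009, -0.001, -1.0]]
force: [0.7, 1.1, 0.2]
opening: 1.001
```

Call:
{"name": "send_rows", "arguments": {
  "motion": [
    [[0,0,5],0.12],
    [[0,0,5],0.12],
    [[0,0,5],0.12],
    [[0,0,5],0.12],
    [[0,0,5],0.12]
  ]
}}

```text
time_s: 2.25
position: [0.5569, 0.3598, 0.1456]
tcp_rot: [[0.828, 0.56, 0.01], [0.56, -0.828, 0.008], [0.013, -0.002, -1.0]]
force: [-0.2, -0.2, 0.8]
opening: 1.005
```

Call:
{"name": "send_rows", "arguments": {
  "motion": [
    [[0,0,0],0.12],
    [[0,0,0],0.12],
    [[0,0,0],0.12],
    [[0,0,0],0.12],
    [[0,0,0],0.12]
  ]
}}

```text
time_s: 2.67
position: [0.5566, 0.3586, 0.1431]
tcp_rot: [[1.0, -0.03, 0.006], [-0.03, -1.0, 0.007], [0.006, -0.007, -1.0]]
force: [0.3, 0.1, -0.2]
opening: 0.997
```

```bash
python3 - <<'E'
from h import *
s=state(); print(rel(s,(.537,.371,.011)))
w=capture('wrist'); cv2.imwrite('pics/w1.png',w['image'])
a=disk(w,'sil',.537,.371,.009,.034); print(np.round(a[:4],4)); print(np.linalg.norm(w['tvec']),w['fx'],proj(w,[[.537,.371,.009]]), s['tcp_rot'])
cv2.imwrite('pics/w1r.png',a[4])
E
```

```text
t 2.67 pos [0.5566 0.3586 0.1431] F [ 0.3  0.1 -0.2] open 0.997 yaw -1.69
[-20.7 -10.9 132.1]
[0.5371 0.3706 0.0337 0.0339]
0.7662525351945283 295.3778602820495 [[235.30591608 171.12733883]] [[ 0.99954636 -0.02953901  0.00587605]
 [-0.02957845 -0.99953973  0.00674191]
 [ 0.0056742  -0.00691266 -0.99996001]]
```

View pics/w1.png

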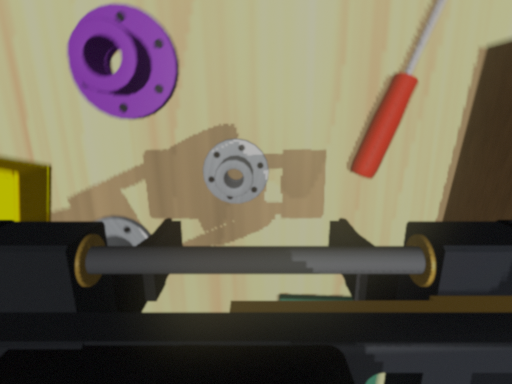

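Call:
{"name": "send_rows", "arguments": {
  "motion": [
    [[-7,-4,15],0],
    [[-7,-4,20],0],
    [[-5,-2,20],0],
    [[-2,-1,20],0],
    [[0,0,10],0]
  ]
}}

```text
time_s: 3.13
position: [0.5409, 0.3732, 0.0601]
tcp_rot: [[1.0, -0.022, 0.018], [-0.022, -1.0, 0.012], [0.017, -0.012, -1.0]]
force: [-0.1, 0.2, -0.2]
opening: 1.001
```

```bash
python3 - <<'E'
from h import *
s=state(); print(rel(s,(.537,.3707,.013)),s['tcp_rot'][:,2])
E
```

```text
t 3.13 pos [0.5409 0.3732 0.0601] F [-0.1  0.2 -0.2] open 1.001 yaw -1.27
[-4.6  3.1 46.9] [ 0.01751048  0.01179242 -0.99977714]
```

Call:
{"name": "send_rows", "arguments": {
  "motion": [
    [[-2,2,6],0],
    [[-1,1,10],0],
    [[-1,0,12],0],
    [[0,0,10],0],
    [[0,0,5],0]
  ]
}}

```text
time_s: 3.55
position: [0.5384, 0.3705, 0.0138]
tcp_rot: [[1.0, -0.018, 0.019], [-0.018, -1.0, 0.012], [0.019, -0.012, -1.0]]
force: [-0.3, -0.4, 0.2]
opening: 0.996
```

```bash
python3 - <<'E'
from h import *
s=state(); print(rel(s,(.537,.3707,.013)),s['tcp_rot'][:,2])
E
```

```text
t 3.55 pos [0.5384 0.3705 0.0138] F [-0.3 -0.4  0.2] open 0.996 yaw -1.02
[-1.5 -0.1  0.8] [ 0.0188332   0.01212599 -0.9997491 ]
```

Call:
{"name": "send_rows", "arguments": {
  "motion": [
    [[-1,0,-1],0],
    [[0,0,0],0],
    [[0,0,0],0],
    [[0,0,0],0],
    [[0,0,0],0]
  ],
  "gripper": 1
}}

```text
time_s: 3.97
position: [0.5383, 0.3705, 0.0145]
tcp_rot: [[1.0, -0.018, 0.02], [-0.018, -1.0, 0.012], [0.019, -0.013, -1.0]]
force: [-0.2, 0.6, 0.8]
opening: 0.71
```

Call:
{"name": "send_rows", "arguments": {
  "motion": [
    [[0,0,0],0],
    [[0,0,0],0],
    [[0,0,0],0],
    [[0,0,0],0],
    [[0,0,0],0]
  ]
}}

```text
time_s: 4.38
position: [0.5391, 0.371, 0.0162]
tcp_rot: [[1.0, -0.018, 0.022], [-0.018, -1.0, 0.014], [0.022, -0.014, -1.0]]
force: [-0.3, -0.4, -1.3]
opening: 0.414
```

```bash
python3 - <<'E'
from h import *
s=state(); print(s['opening']*87,rel(s,(.6361,.0512,.15)),s['tcp_rot'][:,2])
E
```

```text
t 4.38 pos [0.5391 0.371  0.0162] F [-0.3 -0.4 -1.3] open 0.414 yaw -1.02
36.004279486934784 [ 105.6  316.1 -136. ] [ 0.02196868  0.01364365 -0.99966556]
```

Call:
{"name": "send_rows", "arguments": {
  "motion": [
    [[0,0,-10],0],
    [[0,5,-15],0],
    [[5,15,-20],0],
    [[8,25,-15],0],
    [[10,30,-5],0]
  ]
}}

```text
time_s: 4.8
position: [0.5556, 0.297, 0.0836]
tcp_rot: [[1.0, -0.008, 0.017], [-0.009, -1.0, 0.013], [0.017, -0.013, -1.0]]
force: [0.7, -0.2, -1.4]
opening: 0.411
```

Call:
{"name": "send_rows", "arguments": {
  "motion": [
    [[10,30,0],0],
    [[10,30,0],0],
    [[10,30,0],0],
    [[10,30,0],0],
    [[10,30,0],0]
  ]
}}

```text
time_s: 5.22
position: [0.6079, 0.1404, 0.0936]
tcp_rot: [[1.0, -0.004, 0.029], [-0.004, -1.0, 0.015], [0.029, -0.015, -0.999]]
force: [0.4, 0.6, -1.2]
opening: 0.413
```

```bash
python3 - <<'E'
from h import *
s=state(); print(s['opening']*87,rel(s,(.6361,.0512,.04)),s['tcp_rot'][:,2])
E
```

```text
t 5.22 pos [0.6079 0.1404 0.0936] F [ 0.4  0.6 -1.2] open 0.413 yaw -0.23
35.91516627821125 [27.  89.9 53.1] [ 0.02890478  0.01466863 -0.99947453]
```

Call:
{"name": "send_rows", "arguments": {
  "motion": [
    [[6,22,0],0],
    [[6,20,2],0],
    [[5,16,5],0],
    [[4,10,5],0],
    [[2,5,5],0]
  ]
}}

```text
time_s: 5.63
position: [0.6363, 0.0548, 0.0847]
tcp_rot: [[0.999, -0.011, 0.041], [-0.012, -1.0, 0.011], [0.041, -0.012, -0.999]]
force: [0.4, -0.2, -1.2]
opening: 0.412
```

```bash
python3 - <<'E'
from h import *
s=state(); print(s['opening']*87,rel(s,(.6361,.0516,.032)),s['tcp_rot'][:,2])
E
```

```text
t 5.63 pos [0.6363 0.0548 0.0847] F [ 0.4 -0.2 -1.2] open 0.412 yaw -0.68
35.81133988792749 [-2.3  3.8 52.6] [ 0.04112013  0.01143737 -0.99908875]
```

Call:
{"name": "send_rows", "arguments": {
  "motion": [
    [[-1,1,6],0],
    [[-1,1,10],0],
    [[0,0,12],0],
    [[0,0,8],0],
    [[0,0,4],0]
  ]
}}

```text
time_s: 6.05
position: [0.6348, 0.0549, 0.0417]
tcp_rot: [[0.999, -0.01, 0.04], [-0.011, -1.0, 0.012], [0.04, -0.013, -0.999]]
force: [-0.4, 0.2, -1.6]
opening: 0.412
```

```bash
python3 - <<'E'
from h import *
for i in range(3): capture('top')
s=state(); print(s['opening']*87,rel(s,(.6361,.0516,.032)),s['tcp_rot'][:,2],s['force'])
E
```

```text
t 6.2 pos [0.6352 0.0547 0.0426] F [-0.5  0.2 -1.2] open 0.407 yaw -0.63
35.444434874629394 [ 0.5  3.2 10.6] [ 0.04115665  0.01227547 -0.9990773 ] [-0.48010733  0.16554013 -1.19953388]
```

Call:
{"name": "send_rows", "arguments": {
  "motion": [
    [[0,2,4],0],
    [[0,2,4],0],
    [[0,1,4],0],
    [[0,0,3],0],
    [[0,0,2],0]
  ]
}}

```text
time_s: 6.62
position: [0.6379, 0.0506, 0.0309]
tcp_rot: [[0.999, -0.009, 0.045], [-0.009, -1.0, 0.013], [0.045, -0.013, -0.999]]
force: [-3.6, 0.2, 11.2]
opening: 0.415
```

```bash
python3 - <<'E'
from h import *
s=state(); print(s['opening']*87,rel(s,(.6361,.0516,.032)),s['tcp_rot'][:,2],s['force'])
E
```

```text
t 6.62 pos [0.6379 0.0506 0.0309] F [-3.6  0.2 11.2] open 0.415 yaw -0.54
36.061943812620925 [-1.8 -1.  -1.2] [ 0.04511533  0.01251325 -0.99890341] [-3.56982556  0.23511223 11.20336045]
```

Call:
{"name": "send_rows", "arguments": {
  "motion": [
    [[0,0,0],0],
    [[0,0,0],0],
    [[0,0,0],0],
    [[0,0,0],0],
    [[0,0,0],0]
  ],
  "gripper": 0
}}

```text
time_s: 7.03
position: [0.64, 0.0498, 0.0332]
tcp_rot: [[0.999, -0.01, 0.05], [-0.01, -1.0, 0.012], [0.05, -0.012, -0.999]]
force: [0.7, 0.5, 0.1]
opening: 0.702
```

Call:
{"name": "send_rows", "arguments": {
  "motion": [
    [[0,0,-5],0],
    [[0,0,-15],0],
    [[0,0,-25],0],
    [[0,0,-30],0],
    [[0,0,-30],0]
  ]
}}

```text
time_s: 7.45
position: [0.6291, 0.0487, 0.1329]
tcp_rot: [[0.999, -0.01, 0.032], [-0.011, -1.0, 0.014], [0.032, -0.014, -0.999]]
force: [0.4, 0.4, 0.9]
opening: 0.984
```

```bash
python3 - <<'E'
from h import *
s=state(); print(s['opening']*87,rel(s,(.403,.283,.13)),s['tcp_rot'][:,2],s['force'])
E
```

```text
t 7.45 pos [0.6291 0.0487 0.1329] F [0.4 0.4 0.9] open 0.984 yaw -0.61
85.56539331635112 [-228.6 -232.    -1. ] [ 0.03165652  0.0138471  -0.99940288] [0.39499353 0.43427396 0.86531683]
```

Call:
{"name": "send_rows", "arguments": {
  "motion": [
    [[-12,-12,0],0],
    [[-22,-22,0],0],
    [[-25,-25,0],0],
    [[-25,-25,0],0],
    [[-25,-25,0],0]
  ]
}}

```text
time_s: 7.87
position: [0.5332, 0.1556, 0.1402]
tcp_rot: [[0.998, -0.021, 0.064], [-0.021, -1.0, 0.01], [0.063, -0.012, -0.998]]
force: [-0.2, 0.7, 0.8]
opening: 0.997
```

Call:
{"name": "send_rows", "arguments": {
  "motion": [
    [[-25,-25,0],0],
    [[-25,-25,0],0],
    [[-22,-22,0],0],
    [[-14,-14,0],0],
    [[-6,-6,0],0]
  ]
}}

```text
time_s: 8.28
position: [0.434, 0.2554, 0.1366]
tcp_rot: [[0.998, -0.019, 0.062], [-0.019, -1.0, 0.011], [0.061, -0.012, -0.998]]
force: [0.6, 0.1, -0.9]
opening: 1.001
```

```bash
python3 - <<'E'
from h import *
w=capture('wrist'); s=state(); print(s['tcp_rot'][:,2])
cv2.imwrite('pics/w2.png',w['image'])
a=disk(w,'sil',.403,.283,.010,.042); print(np.round(a[:4],4),rel(s,(a[0],a[1],.014)))
E
```

```text
t 8.33 pos [0.4332 0.2557 0.1365] F [-1.3  1.3  0. ] open 0.999 yaw -1.08
[ 0.06043544  0.01103985 -0.99811106]
[0.4024 0.2838 0.0415 0.0432] [-38.7 -26.1 120.7]
```

View pics/w2.png

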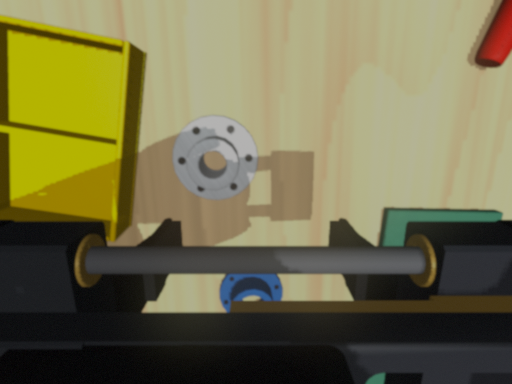

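Call:
{"name": "send_rows", "arguments": {
  "motion": [
    [[-8,-5,-20],0],
    [[-8,-5,-35],0],
    [[-8,-5,-35],0],
    [[-8,-5,-30],0],
    [[-5,-5,-15],0]
  ]
}}

```text
time_s: 8.75
position: [0.3903, 0.2777, 0.2713]
tcp_rot: [[0.998, -0.021, 0.055], [-0.021, -1.0, 0.007], [0.055, -0.008, -0.998]]
force: [1.0, 0.2, -0.6]
opening: 1.001
```

```bash
python3 - <<'E'
from h import *
s=state(); print(s['tcp_rot'][:,2], s['joint_positions'])
capture('top')
s=state(); print(s['tcp_rot'][:,2],s['joint_positions'],s['tau']);print(rel(s,(.4027,.2835,.014)))
E
```

```text
t 8.75 pos [0.3903 0.2777 0.2713] F [ 1.   0.2 -0.6] open 1.001 yaw -1.21
[ 0.0546838   0.00659256 -0.99848196] [ 22.59255045  14.11270384 100.73012167  -0.96724165  62.12095901
  24.22186278]
t 8.8 pos [0.3911 0.279  0.2734] F [-0.   0.1  1.7] open 0.996 yaw -1.19
[ 0.05866719  0.00921598 -0.99823506] [ 22.67230373  13.96112893 100.57674985  -0.91432546  62.15780183
  24.25080984] [ -0.95550735 -25.62080383 -14.85983759  -0.16285419   0.1012859
   0.04166317]
[ -3.7  -2.  259.7]
```

Call:
{"name": "send_rows", "arguments": {
  "motion": [
    [[0,0,0],0],
    [[0,0,0],0],
    [[0,0,0],0],
    [[0,0,0],0],
    [[0,0,0],0]
  ]
}}

```text
time_s: 9.22
position: [0.3946, 0.2766, 0.2734]
tcp_rot: [[0.998, -0.024, 0.062], [-0.024, -1.0, 0.009], [0.061, -0.01, -0.998]]
force: [0.3, 0.0, 0.2]
opening: 1.002
```

Call:
{"name": "send_rows", "arguments": {
  "motion": [
    [[0,0,0],0],
    [[0,0,0],0],
    [[0,0,0],0],
    [[0,0,0],0],
    [[0,0,0],0]
  ]
}}

```text
time_s: 9.63
position: [0.3941, 0.2753, 0.27]
tcp_rot: [[0.998, -0.025, 0.055], [-0.025, -1.0, 0.006], [0.055, -0.007, -0.998]]
force: [0.2, 0.7, 0.2]
opening: 1.001
```

```bash
python3 - <<'E'
from h import *
s=state(); print(s['tcp_rot'][:,2], s['joint_positions'])
for i in range(4): capture('top')
s=state(); print(s['tcp_rot'][:,2],s['joint_positions'],s['tau'])
E
```

```text
t 9.63 pos [0.3941 0.2753 0.27  ] F [0.2 0.7 0.2] open 1.001 yaw -1.46
[ 0.05505854  0.00550774 -0.99846794] [ 22.17867212  14.3534924  100.62574323  -1.01798822  61.98237032
  24.08147391]
t 9.83 pos [0.3941 0.2754 0.2703] F [-0.   0.9 -0.6] open 1.001 yaw -1.46
[ 0.0557169   0.0058058  -0.99842973] [ 22.18417629  14.32187629 100.61343056  -1.01651554  61.98493397
  24.08229626] [-1.79266260e-02 -3.01270831e+01 -1.72465289e+01  2.49225867e-02
 -1.88485114e-01  4.38185903e-03]
```

Call:
{"name": "send_rows", "arguments": {
  "motion": [
    [[0,0,20],0],
    [[0,0,35],0],
    [[0,0,38],0],
    [[0,0,35],0],
    [[0,0,15],0]
  ]
}}

```text
time_s: 10.25
position: [0.4104, 0.2803, 0.1305]
tcp_rot: [[0.997, -0.023, 0.077], [-0.025, -1.0, 0.015], [0.077, -0.017, -0.997]]
force: [-0.9, -0.4, 1.0]
opening: 1.001
```

```bash
python3 - <<'E'
from h import *
w=capture('wrist'); s=state(); print(s['tcp_rot'][:,2], s['joint_positions'])
a=disk(w,'sil',.403,.283,.010,.042); print(np.round(a[:4],4),rel(s,(.4026,.2836,.014)))
E
```

```text
t 10.3 pos [0.4097 0.2799 0.129 ] F [-0.9 -0.1 -1.6] open 1.0 yaw -1.42
[ 0.07421966  0.01359321 -0.99714927] [ 21.95983857  27.64254841 108.48530035  -1.36056078  39.64054402
  24.36335034]
[0.4032 0.2828 0.0413 0.0421] [-15.6  -1.8 114.2]
```

Call:
{"name": "send_rows", "arguments": {
  "motion": [
    [[0,0,-10],0],
    [[0,0,-10],0],
    [[0,0,-10],0],
    [[0,0,-10],0],
    [[0,0,-10],0]
  ]
}}

```text
time_s: 10.72
position: [0.4056, 0.2793, 0.1836]
tcp_rot: [[0.997, -0.023, 0.071], [-0.024, -1.0, 0.012], [0.071, -0.014, -0.997]]
force: [-0.1, 0.3, 0.4]
opening: 1.003
```

Call:
{"name": "send_rows", "arguments": {
  "motion": [
    [[0,0,-10],0],
    [[0,0,-10],0],
    [[0,0,-10],0],
    [[0,0,-10],0],
    [[0,0,-10],0]
  ]
}}

```text
time_s: 11.13
position: [0.4042, 0.2804, 0.2494]
tcp_rot: [[0.996, -0.022, 0.089], [-0.024, -1.0, 0.02], [0.088, -0.022, -0.996]]
force: [-0.1, -0.3, 0.7]
opening: 1.001
```

```bash
python3 - <<'E'
from h import *
w=capture('wrist');w=capture('wrist'); s=state(); print(s['tcp_rot'][:,2], s['joint_positions'])
E
```

```text
t 11.23 pos [0.4055 0.281  0.2505] F [ 0.3  0.7 -0.4] open 0.996 yaw -1.37
[ 0.09317827  0.02182592 -0.99541019] [ 22.27193027  15.90493952 102.20037858  -1.0390412   56.47592289
  24.10993545]
```

Call:
{"name": "send_rows", "arguments": {
  "motion": [
    [[0,0,5],0],
    [[0,0,10],0],
    [[0,0,41],0],
    [[0,0,41],0],
    [[0,0,10],0]
  ]
}}

```text
time_s: 11.65
position: [0.4213, 0.2863, 0.1488]
tcp_rot: [[0.993, -0.02, 0.113], [-0.024, -0.999, 0.03], [0.113, -0.033, -0.993]]
force: [-1.2, -0.5, -0.5]
opening: 1.001
```

```bash
python3 - <<'E'
from h import *
w=capture('wrist');w=capture('wrist'); s=state(); print(s['tcp_rot'][:,2], s['joint_positions'])
E
```

```text
t 11.75 pos [0.4216 0.2865 0.1504] F [-0.1  0.6 -0.4] open 1.0 yaw -1.36
[ 0.11360266  0.03050113 -0.99305796] [ 22.12778144  25.62415586 107.39825416  -1.28832831  40.28093007
  24.31778093]
```

Call:
{"name": "send_rows", "arguments": {
  "motion": [
    [[0,0,0],0],
    [[0,0,0],0],
    [[0,0,0],0],
    [[0,0,0],0],
    [[-30,0,0],0]
  ]
}}

```text
time_s: 12.17
position: [0.4009, 0.2898, 0.1521]
tcp_rot: [[0.991, -0.022, 0.13], [-0.027, -0.999, 0.037], [0.13, -0.04, -0.991]]
force: [0.7, 0.7, -0.5]
opening: 1.002
```

```bash
cat > q.py <<'E'
from h import *
for i in range(4):
    s=bot.read_state();q=s['joint_positions'];print(round(s['time_s'],2),np.round(s['position']*1000,1),'tilt',np.round(s['tcp_rot'][:2,2],4),'q',np.round(q,2),'sum',round(q[1]+q[2]+q[4],2),'dq',np.round(s['qvel'],1)); 
    if i<3: capture('wrist')
E
python3 q.py
```

```text
12.17 [400.9 289.8 152.1] tilt [0.1305 0.0371] q [ 23.56  24.29 110.06  -1.69  37.94  26.22] sum 172.29 dq [ 20.7 -15.5  45.8  -3.5 -25.8  24.1]
12.22 [388.1 287.1 149.6] tilt [0.113 0.031] q [ 23.84  24.09 111.02  -1.6   38.25  26.32] sum 173.35 dq [-0.2  1.   3.5  0.1  7.  -3.6]
12.27 [388.4 286.9 149.4] tilt [0.112  0.0302] q [ 23.81  24.14 110.96  -1.63  38.33  26.2 ] sum 173.43 dq [-0.8  0.8 -3.4 -0.5 -1.5 -1.2]
12.32 [390.9 287.5 149.9] tilt [0.1158 0.0316] q [ 23.77  24.18 110.78  -1.64  38.24  26.17] sum 173.19 dq [-0.8  0.8 -3.5 -0.2 -1.7 -0.3]
```

Call:
{"name": "send_rows", "arguments": {
  "motion": [
    [[0,0,0],0],
    [[0,0,0],0],
    [[0,0,0],0],
    [[0,0,0],0],
    [[30,0,0],0]
  ]
}}

```text
time_s: 12.73
position: [0.4179, 0.2869, 0.1547]
tcp_rot: [[0.993, -0.016, 0.113], [-0.02, -0.999, 0.031], [0.113, -0.033, -0.993]]
force: [-0.5, -0.1, -0.8]
opening: 1.0
```

```bash
python3 q.py
```

```text
12.73 [417.9 286.9 154.7] tilt [0.1131 0.0314] q [ 22.31  25.01 107.56  -1.22  40.74  24.21] sum 173.31 dq [-20.6  14.3 -47.7   4.   26.  -24.1]
12.78 [430.9 289.1 157.6] tilt [0.1314 0.0371] q [ 22.02  25.2  106.59  -1.31  40.42  24.11] sum 172.21 dq [-0.  -0.7 -3.1 -0.1 -6.8  3.9]
12.83 [430.4 289.3 157.6] tilt [0.1319 0.0376] q [ 22.05  25.16 106.66  -1.3   40.35  24.23] sum 172.17 dq [ 0.9 -0.6  3.7  0.4  1.6  1.2]
12.88 [427.6 288.6 156.9] tilt [0.1274 0.0361] q [ 22.09  25.14 106.86  -1.28  40.45  24.26] sum 172.44 dq [ 0.8 -0.4  3.8  0.2  1.7  0.3]
```

Call:
{"name": "send_rows", "arguments": {
  "motion": [
    [[0,0,0],0],
    [[0,0,0],0],
    [[0,0,0],0],
    [[0,0,0],0],
    [[0,0,-30],0]
  ]
}}

```text
time_s: 13.3
position: [0.4186, 0.2853, 0.1814]
tcp_rot: [[0.993, -0.021, 0.113], [-0.024, -0.999, 0.03], [0.113, -0.033, -0.993]]
force: [0.6, 0.0, 0.0]
opening: 1.002
```

```bash
python3 q.py
```

```text
13.3 [418.6 285.3 181.4] tilt [0.1132 0.0303] q [ 22.14  22.4  106.07  -1.19  44.85  24.23] sum 173.33 dq [  1.2 -41.5 -16.2   1.3  56.   -1. ]
13.35 [421.6 287.1 188.7] tilt [0.125  0.0354] q [ 22.2   21.75 105.71  -1.17  45.13  24.22] sum 172.59 dq [ 0.2  0.1 -1.9  0.2 -8.8  0.2]
13.4 [422.9 287.6 188.2] tilt [0.1285 0.0368] q [ 22.19  21.82 105.72  -1.17  44.83  24.23] sum 172.37 dq [-0.3  1.9  1.2 -0.1 -3.  -0. ]
13.45 [422.6 287.3 187.2] tilt [0.1273 0.0362] q [ 22.18  21.91 105.79  -1.18  44.75  24.23] sum 172.45 dq [-0.3  1.6  1.3 -0.1 -0.6 -0. ]
```

Call:
{"name": "send_rows", "arguments": {
  "motion": [
    [[0,0,0],0],
    [[0,0,0],0],
    [[0,0,0],0],
    [[0,0,0],0],
    [[0,0,30],0]
  ]
}}

```text
time_s: 13.87
position: [0.4273, 0.2894, 0.1591]
tcp_rot: [[0.991, -0.018, 0.133], [-0.024, -0.999, 0.039], [0.133, -0.042, -0.99]]
force: [1.3, -0.4, 0.3]
opening: 0.998
```

```bash
python3 q.py
```

```text
13.87 [427.3 289.4 159.1] tilt [0.1334 0.0389] q [ 22.19  24.83 106.99  -1.27  40.25  24.31] sum 172.06 dq [ -0.9  42.   16.4  -1.3 -56.9   1. ]
13.92 [423.5 287.4 151.7] tilt [0.1203 0.0334] q [ 22.14  25.51 107.36  -1.28  40.01  24.32] sum 172.88 dq [-0.3 -0.7  2.  -0.1 10.1 -0.3]
13.97 [422.1 286.8 152.5] tilt [0.1168 0.0319] q [ 22.14  25.39 107.36  -1.28  40.35  24.31] sum 173.1 dq [ 0.2 -2.7 -1.2  0.2  3.6 -0.1]
14.02 [422.6 287.1 153.8] tilt [0.1185 0.0327] q [ 22.15  25.27 107.29  -1.27  40.43  24.31] sum 172.99 dq [ 0.1 -2.4 -1.4  0.1  0.5 -0. ]
```

Call:
{"name": "send_rows", "arguments": {
  "motion": [
    [[0,0,-40],0],
    [[0,0,0],0],
    [[0,0,0],0],
    [[0,0,0],0],
    [[0,0,0],0]
  ]
}}

```text
time_s: 14.43
position: [0.4173, 0.2856, 0.1948]
tcp_rot: [[0.993, -0.02, 0.114], [-0.023, -0.999, 0.031], [0.114, -0.034, -0.993]]
force: [-0.6, 0.8, -0.1]
opening: 1.005
```

```bash
python3 q.py
```

```text
14.43 [417.3 285.6 194.8] tilt [0.1143 0.031 ] q [ 22.23  21.08 105.42  -1.14  46.75  24.2 ] sum 173.25 dq [-0.1 -1.  -0.5 -0.1  0.   0. ]
14.48 [417.4 285.7 194.9] tilt [0.1145 0.0312] q [ 22.22  21.08 105.42  -1.14  46.74  24.2 ] sum 173.24 dq [-0.   0.5  0.2  0.1 -0.3 -0.1]
14.53 [417.3 285.6 194.5] tilt [0.1139 0.0309] q [ 22.22  21.11 105.43  -1.14  46.74  24.2 ] sum 173.28 dq [-0.   0.5  0.4  0.   0.1 -0.2]
14.58 [417.1 285.5 194.3] tilt [0.1134 0.0307] q [ 22.22  21.13 105.44  -1.14  46.74  24.2 ] sum 173.31 dq [ 0.   0.5  0.1  0.   0.1 -0.1]
```

Call:
{"name": "send_rows", "arguments": {
  "motion": [
    [[40,0,0],0],
    [[0,0,0],0],
    [[0,0,0],0],
    [[0,0,0],0],
    [[0,0,0],0]
  ]
}}

```text
time_s: 15.0
position: [0.4543, 0.2834, 0.1965]
tcp_rot: [[0.994, -0.019, 0.106], [-0.023, -0.999, 0.028], [0.106, -0.03, -0.994]]
force: [-0.6, -0.3, 0.2]
opening: 1.001
```

```bash
python3 q.py
```

```text
15.0 [454.3 283.4 196.5] tilt [0.1063 0.0281] q [ 20.34  23.18 101.05  -0.8   49.49  22.03] sum 173.72 dq [-0.2  0.3 -0.3 -0.2 -0.9  0.1]
15.05 [454.4 283.5 196.6] tilt [0.1067 0.0283] q [ 20.35  23.17 101.05  -0.8   49.48  22.03] sum 173.7 dq [ 0.2 -0.2  0.1  0.1  0.   0.1]
15.1 [454.3 283.6 196.6] tilt [0.1067 0.0284] q [ 20.36  23.16 101.05  -0.79  49.48  22.03] sum 173.7 dq [ 0.1 -0.2  0.1  0.1  0.1 -0.1]
15.15 [454.3 283.6 196.7] tilt [0.1067 0.0283] q [ 20.36  23.15 101.06  -0.79  49.49  22.03] sum 173.7 dq [ 0.1 -0.2 -0.  -0.   0.1  0. ]
```

Call:
{"name": "send_rows", "arguments": {
  "motion": [
    [[-10,0,0],0],
    [[-10,0,0],0],
    [[-10,0,0],0],
    [[-10,0,0],0],
    [[-10,0,0],0]
  ]
}}

```text
time_s: 15.57
position: [0.4001, 0.2847, 0.191]
tcp_rot: [[0.994, -0.019, 0.107], [-0.023, -0.999, 0.029], [0.107, -0.031, -0.994]]
force: [0.4, 0.4, -0.9]
opening: 1.005
```

```bash
python3 q.py
```

```text
15.57 [400.1 284.7 191. ] tilt [0.1072 0.0286] q [ 22.94  20.54 107.26  -1.23  45.9   24.95] sum 173.7 dq [ 7.1 -6.4 15.5 -1.1 -8.4  7.6]
15.62 [396.8 284.2 190.4] tilt [0.1026 0.0273] q [ 23.02  20.47 107.51  -1.2   45.99  24.96] sum 173.97 dq [-0.5  0.8 -1.2 -0.2  1.6 -1.6]
15.67 [398.4 284.4 190.6] tilt [0.1043 0.0276] q [ 22.97  20.52 107.37  -1.22  45.99  24.91] sum 173.87 dq [-0.9  0.8 -3.4 -0.4 -1.  -0.7]
15.72 [400.3 284.8 191.1] tilt [0.107  0.0286] q [ 22.93  20.55 107.21  -1.23  45.94  24.89] sum 173.71 dq [-0.8  0.7 -2.6 -0.1 -0.6 -0.2]
```

Call:
{"name": "send_rows", "arguments": {
  "motion": [
    [[0,0,10],0],
    [[0,0,10],0],
    [[0,0,10],0],
    [[0,0,10],0],
    [[0,0,10],0]
  ]
}}

```text
time_s: 16.13
position: [0.412, 0.2889, 0.1437]
tcp_rot: [[0.992, -0.017, 0.121], [-0.021, -0.999, 0.034], [0.121, -0.036, -0.992]]
force: [0.0, 0.1, 0.1]
opening: 1.002
```

```bash
python3 q.py
```

```text
16.13 [412.  288.9 143.7] tilt [0.1213 0.0342] q [ 22.86  25.8  108.97  -1.45  38.06  25.04] sum 172.82 dq [ -0.4  13.9   3.4  -0.6 -18.8   0.4]
16.18 [411.3 288.5 142.1] tilt [0.1185 0.0329] q [ 22.84  25.97 109.03  -1.46  38.01  25.04] sum 173.0 dq [-0.1 -1.3 -0.   0.   3.9  0. ]
16.23 [411.  288.4 142.7] tilt [0.1178 0.0327] q [ 22.85  25.89 109.01  -1.45  38.14  25.04] sum 173.04 dq [ 0.1 -1.4 -0.5  0.1  1.5 -0.1]
16.28 [411.1 288.5 143.4] tilt [0.1186 0.0331] q [ 22.85  25.81 108.99  -1.45  38.19  25.04] sum 172.99 dq [ 0.1 -1.2 -0.3  0.   0.3  0. ]
```

Call:
{"name": "send_rows", "arguments": {
  "motion": [
    [[0,0,-40],0],
    [[0,0,0],0],
    [[0,0,-40],0],
    [[0,0,0],0],
    [[0,0,0],0]
  ]
}}

```text
time_s: 16.7
position: [0.4036, 0.2863, 0.218]
tcp_rot: [[0.994, -0.018, 0.11], [-0.022, -0.999, 0.029], [0.109, -0.031, -0.994]]
force: [-1.6, -0.9, -0.5]
opening: 0.999
```

```bash
python3 q.py
```

```text
16.7 [403.6 286.3 218. ] tilt [0.1097 0.0291] q [ 22.97  18.31 105.09  -1.19  50.16  24.82] sum 173.56 dq [ 0.5 -4.5 -4.4  0.3  0.9  0. ]
16.75 [404.7 286.8 219. ] tilt [0.1129 0.0306] q [ 22.97  18.26 105.01  -1.19  50.09  24.83] sum 173.35 dq [-0.1  0.6  0.4  0.  -0.9  0.1]
16.8 [404.2 286.6 218.4] tilt [0.1117 0.03  ] q [ 22.97  18.29 105.06  -1.19  50.07  24.82] sum 173.43 dq [-0.1  0.8  1.3 -0.1  0.3 -0. ]
16.85 [403.6 286.3 217.8] tilt [0.1099 0.0292] q [ 22.97  18.33 105.12  -1.19  50.09  24.82] sum 173.54 dq [-0.   0.7  1.   0.   0.3  0.1]
```

```bash
cat > hold.py <<'E'
from h import *
for i in range(2): capture('wrist')
s=bot.read_state();print(round(s['time_s'],2),np.round(s['position']*1000,1),'tilt',np.round(s['tcp_rot'][:2,2],4),'F',np.round(s['force'],1))
E
echo ok
```

```text
ok
```

Call:
{"name": "send_rows", "arguments": {
  "motion": [
    [[36,-15,-10],0],
    [[0,0,0],0],
    [[0,0,0],0],
    [[0,0,0],0],
    [[-36,15,10],0]
  ]
}}

```text
time_s: 17.27
position: [0.406, 0.2867, 0.218]
tcp_rot: [[0.993, -0.019, 0.114], [-0.023, -0.999, 0.031], [0.114, -0.033, -0.993]]
force: [1.5, -0.3, -0.7]
opening: 1.001
```

```bash
python3 hold.py
```

```text
17.37 [385.4 279.  210.4] tilt [0.0795 0.0164] F [-0.7  0.1 -0.7]
```

Call:
{"name": "send_rows", "arguments": {
  "motion": [
    [[36,-15,-10],0],
    [[0,0,0],0],
    [[0,0,0],0],
    [[0,0,0],0],
    [[-36,15,10],0]
  ]
}}

```text
time_s: 17.78
position: [0.3879, 0.2798, 0.2111]
tcp_rot: [[0.996, -0.018, 0.083], [-0.02, -1.0, 0.018], [0.083, -0.02, -0.996]]
force: [0.5, 0.8, -0.2]
opening: 1.0
```

```bash
python3 hold.py
```

```text
17.88 [367.5 272.2 204.4] tilt [0.0496 0.0039] F [-1.  -0.6 -0.1]
```

Call:
{"name": "send_rows", "arguments": {
  "motion": [
    [[36,-15,0],0],
    [[0,0,0],0],
    [[36,-15,0],0],
    [[0,0,0],0],
    [[-36,15,0],0]
  ]
}}

```text
time_s: 18.3
position: [0.396, 0.2833, 0.2023]
tcp_rot: [[0.999, -0.017, 0.036], [-0.017, -1.0, -0.002], [0.036, 0.001, -0.999]]
force: [-0.1, -0.1, 0.5]
opening: 0.998
```

```bash
python3 hold.py
```

```text
18.4 [382.9 278.8 200.5] tilt [ 0.019  -0.0091] F [-1.5 -1.6  0.4]
```

Call:
{"name": "send_rows", "arguments": {
  "motion": [
    [[0,0,0],0],
    [[0,0,0],0],
    [[0,0,0],0],
    [[0,0,0],0],
    [[-36,15,0],0]
  ]
}}

```text
time_s: 18.82
position: [0.3573, 0.2683, 0.2024]
tcp_rot: [[0.999, -0.016, 0.035], [-0.016, -1.0, -0.002], [0.035, 0.002, -0.999]]
force: [1.7, 0.4, 0.4]
opening: 0.997
```

```bash
python3 hold.py
```

```text
18.92 [341.2 262.4 199.5] tilt [ 0.0113 -0.0123] F [-0.7 -0.7 -1.1]
```

```bash
cat > r.py <<'E'
import sys
from h import *
for i in range(1): capture('wrist')
s=state();print('tilt',np.round(s['tcp_rot'][:2,2],4),'rel',rel(s,[float(v) for v in sys.argv[1:4]]))
E
python3 r.py .4027 .2835 .014
```

```text
t 18.97 pos [0.3449 0.2639 0.2003] F [1.1 0.1 0.1] open 1.002 yaw -0.78
tilt [ 0.0174 -0.0097] rel [ 54.3 -22.2 187.1]
```

Call:
{"name": "send_rows", "arguments": {
  "motion": [
    [[36,-15,0],0],
    [[0,0,0],0],
    [[16,-7,20],0],
    [[0,0,0],0],
    [[0,0,40],0]
  ]
}}

```text
time_s: 19.38
position: [0.4121, 0.2907, 0.1474]
tcp_rot: [[0.999, -0.013, 0.041], [-0.013, -1.0, 0.001], [0.041, -0.001, -0.999]]
force: [1.1, -0.3, -0.3]
opening: 1.002
```

```bash
python3 r.py .4027 .2835 .014
```

```text
t 19.43 pos [0.4062 0.2874 0.1357] F [-0.7 -0.9 -7.7] open 1.0 yaw -0.82
tilt [ 0.0207 -0.0084] rel [ -6.    3.  121.6]
```

Call:
{"name": "send_rows", "arguments": {
  "motion": [
    [[0,0,40],0],
    [[0,0,0],0],
    [[0,0,0],0],
    [[0,0,0],0],
    [[0,0,40],0]
  ]
}}

```text
time_s: 19.85
position: [0.4126, 0.2889, 0.0622]
tcp_rot: [[1.0, -0.015, 0.024], [-0.014, -1.0, -0.007], [0.024, 0.007, -1.0]]
force: [1.2, 0.4, -0.1]
opening: 1.003
```

```bash
python3 hold.py;python3 r.py .4027 .2835 .014
```

```text
19.95 [404.7 285.1  53.6] tilt [ 0.0014 -0.0167] F [-1.2 -0.5 -0. ]
t 20.0 pos [0.4054 0.2855 0.0557] F [-0.2 -0.8  1.4] open 0.999 yaw -0.84
tilt [ 0.0045 -0.0154] rel [-2.9  1.4 41.7]
```

Call:
{"name": "send_rows", "arguments": {
  "motion": [
    [[0,0,0],0],
    [[0,0,0],0],
    [[-2,1,20],0],
    [[0,0,0],0],
    [[-1,0,17],0]
  ]
}}

```text
time_s: 20.42
position: [0.4122, 0.2886, 0.0359]
tcp_rot: [[0.999, -0.014, 0.035], [-0.014, -1.0, -0.003], [0.035, 0.002, -0.999]]
force: [0.6, 0.6, 0.0]
opening: 1.004
```

```bash
python3 hold.py;python3 r.py .4027 .2835 .014
```

```text
20.52 [408.8 287.1  32.7] tilt [ 0.0258 -0.0065] F [-1.1 -0.3  1.2]
t 20.57 pos [0.409  0.2872 0.0329] F [-0.9  0.3 -0.3] open 1.001 yaw -0.8
tilt [ 0.026  -0.0064] rel [-6.7  3.6 18.8]
```

Call:
{"name": "send_rows", "arguments": {
  "motion": [
    [[0,0,0],0],
    [[0,0,0],0],
    [[0,0,0],0],
    [[0,0,0],0],
    [[-6,3,18],0]
  ]
}}

```text
time_s: 20.98
position: [0.4097, 0.287, 0.0225]
tcp_rot: [[0.999, -0.014, 0.042], [-0.014, -1.0, 0.0], [0.042, -0.001, -0.999]]
force: [0.8, -0.8, 0.3]
opening: 0.997
```

```bash
python3 hold.py;python3 r.py .4027 .2835 .014
```

```text
21.08 [403.9 284.5  18.8] tilt [ 0.0287 -0.0053] F [-0.7 -0.8 -0.4]
t 21.13 pos [0.4046 0.2848 0.0193] F [-1.4 -1.3 -0.1] open 1.001 yaw -0.79
tilt [ 0.0299 -0.0048] rel [-2.   1.3  5.3]
```

Call:
{"name": "send_rows", "arguments": {
  "motion": [
    [[-1,1,2],0],
    [[0,0,0],0],
    [[0,0,0],0],
    [[0,0,0],0],
    [[0,0,2],0]
  ],
  "gripper": 1
}}

```text
time_s: 21.55
position: [0.4053, 0.2845, 0.0168]
tcp_rot: [[0.999, -0.014, 0.033], [-0.014, -1.0, -0.004], [0.033, 0.003, -0.999]]
force: [1.3, -1.1, -0.1]
opening: 0.708
```

```bash
python3 hold.py; python3 hold.py;python3 r.py .6296 -.0584 .08
```

```text
21.65 [405.  284.3  16.3] tilt [ 0.0318 -0.0039] F [ 0.6 -0.7 -0.2]
21.75 [404.6 284.2  16.3] tilt [ 0.031  -0.0042] F [ 0.3 -0.9  0.4]
t 21.8 pos [0.4046 0.2842 0.0163] F [ 0.9 -0.5  0.4] open 0.518 yaw -0.81
tilt [ 0.031  -0.0041] rel [231.7 339.6 -55.2]
```

Call:
{"name": "send_rows", "arguments": {
  "motion": [
    [[0,0,-35],0],
    [[0,0,-35],0],
    [[15,20,-15],0],
    [[20,30,0],0],
    [[20,30,0],0]
  ]
}}

```text
time_s: 22.22
position: [0.4488, 0.2048, 0.0999]
tcp_rot: [[1.0, -0.003, 0.013], [-0.003, -1.0, -0.01], [0.013, 0.01, -1.0]]
force: [0.8, 0.2, -3.6]
opening: 0.519
```

Call:
{"name": "send_rows", "arguments": {
  "motion": [
    [[20,30,0],0],
    [[20,30,0],0],
    [[20,30,0],0],
    [[20,30,0],0],
    [[20,30,0],0]
  ]
}}

```text
time_s: 22.63
position: [0.5489, 0.0482, 0.1019]
tcp_rot: [[1.0, -0.0, 0.008], [0.0, -1.0, -0.009], [0.008, 0.009, -1.0]]
force: [0.2, 0.3, -2.6]
opening: 0.515
```

```bash
python3 hold.py; python3 r.py .6296 -.0584 .08
```

```text
22.73 [554.2  44.5 102.6] tilt [ 0.0168 -0.012 ] F [ 0.7  1.  -1.9]
t 22.78 pos [0.5509 0.047  0.1021] F [-0.9  0.1 -2.3] open 0.52 yaw -0.25
tilt [ 0.0117 -0.0101] rel [ 78.9 104.8  24.1]
```

Call:
{"name": "send_rows", "arguments": {
  "motion": [
    [[24,32,0],0],
    [[24,32,0],0],
    [[24,32,0],0],
    [[0,0,0],0],
    [[0,0,0],0]
  ]
}}

```text
time_s: 23.2
position: [0.6146, -0.0458, 0.0986]
tcp_rot: [[1.0, -0.0, -0.006], [-0.0, -1.0, -0.005], [-0.006, 0.005, -1.0]]
force: [-0.7, 0.7, -3.2]
opening: 0.517
```

```bash
python3 hold.py; python3 r.py .6296 -.0584 .033
```

```text
23.3 [615.  -45.4  99. ] tilt [-0.004  -0.0064] F [-0.5  0.3 -2.4]
t 23.35 pos [ 0.6144 -0.0447  0.0991] F [ 0.7  0.3 -2.7] open 0.516 yaw 0.11
tilt [-0.0048 -0.006 ] rel [15.5 13.3 66.1]
```

Call:
{"name": "send_rows", "arguments": {
  "motion": [
    [[15,13,25],0],
    [[0,0,0],0],
    [[0,0,0],0],
    [[0,0,0],0],
    [[1,1,20],0]
  ]
}}

```text
time_s: 23.77
position: [0.6272, -0.0516, 0.0543]
tcp_rot: [[1.0, 0.01, -0.008], [0.01, -1.0, -0.004], [-0.008, 0.004, -1.0]]
force: [0.8, -0.7, -2.3]
opening: 0.518
```

```bash
python3 hold.py; python3 r.py .6296 -.0584 .033
```

```text
23.87 [622.4 -50.8  49.4] tilt [-0.0197 -0.0013] F [-1.1  0.5 -3.6]
t 23.92 pos [ 0.6232 -0.0511  0.0504] F [ 0.1  0.5 -3.5] open 0.52 yaw 0.54
tilt [-0.0181 -0.0017] rel [ 6.7  7.3 17.3]
```

Call:
{"name": "send_rows", "arguments": {
  "motion": [
    [[0,0,0],0],
    [[3,4,0],0],
    [[3,3,5],0],
    [[0,0,5],0],
    [[0,0,5],0]
  ]
}}

```text
time_s: 24.33
position: [0.6324, -0.0585, 0.0405]
tcp_rot: [[1.0, 0.011, -0.009], [0.011, -1.0, -0.004], [-0.009, 0.004, -1.0]]
force: [-0.5, 1.0, -2.9]
opening: 0.518
```

```bash
python3 hold.py; python3 r.py .6296 -.0584 .032
```

```text
24.43 [631.2 -58.2  39.3] tilt [-0.012  -0.0034] F [-0.1 -0.2 -2.6]
t 24.48 pos [ 0.6311 -0.0581  0.0395] F [-0.3 -0.6 -1.9] open 0.515 yaw 0.63
tilt [-0.012  -0.0033] rel [-1.4  0.3  7.5]
```

Call:
{"name": "send_rows", "arguments": {
  "motion": [
    [[-1,0,4],0],
    [[0,0,3],0],
    [[0,0,2],0],
    [[0,0,1],0],
    [[0,0,1],0]
  ]
}}

```text
time_s: 24.9
position: [0.6296, -0.0585, 0.0316]
tcp_rot: [[1.0, 0.011, -0.012], [0.011, -1.0, -0.004], [-0.012, 0.004, -1.0]]
force: [-3.4, 0.6, 4.3]
opening: 0.515
```

```bash
python3 hold.py; python3 r.py .6296 -.0584 .032
```

```text
25.0 [629.6 -58.5  31.6] tilt [-0.012  -0.0041] F [-2.   0.8  5.8]
t 25.05 pos [ 0.6296 -0.0584  0.0315] F [-3.4  0.4  5.6] open 0.512 yaw 0.63
tilt [-0.012  -0.0041] rel [-0.  -0.  -0.5]
```

Call:
{"name": "send_rows", "arguments": {
  "motion": [
    [[0,0,0],0],
    [[0,0,0],0],
    [[0,0,0],0],
    [[0,0,0],0],
    [[0,0,0],0]
  ],
  "gripper": 0
}}

```text
time_s: 25.47
position: [0.6311, -0.0587, 0.0318]
tcp_rot: [[1.0, 0.011, -0.009], [0.011, -1.0, -0.005], [-0.009, 0.005, -1.0]]
force: [-0.6, -0.4, 1.2]
opening: 0.805
```

Call:
{"name": "send_rows", "arguments": {
  "motion": [
    [[0,0,-10],0],
    [[0,0,-30],0],
    [[0,0,-35],0],
    [[0,0,-20],0],
    [[0,0,-10],0]
  ]
}}

```text
time_s: 25.88
position: [0.6294, -0.0576, 0.1376]
tcp_rot: [[1.0, 0.011, -0.019], [0.011, -1.0, -0.002], [-0.019, 0.002, -1.0]]
force: [0.2, 0.2, 0.1]
opening: 0.999
```

```bash
python3 hold.py; python3 r.py .4375 -.0085 .12
```

```text
25.98 [630.2 -57.8 137.4] tilt [-0.0165 -0.0029] F [-1.4  0.2 -0.3]
t 26.03 pos [ 0.6287 -0.0574  0.1354] F [ 0.7  0.4 -0.3] open 0.997 yaw 0.64
tilt [-0.0205 -0.0019] rel [-190.3  -51.1   19.2]
```

Call:
{"name": "send_rows", "arguments": {
  "motion": [
    [[-20,-5,0],0],
    [[-30,-8,0],0],
    [[-30,-8,0],0],
    [[-30,-8,0],0],
    [[-30,-8,0],0]
  ]
}}

```text
time_s: 26.45
position: [0.4864, -0.0225, 0.1307]
tcp_rot: [[1.0, 0.009, -0.022], [0.009, -1.0, -0.001], [-0.022, 0.001, -1.0]]
force: [0.2, 0.1, -0.2]
opening: 1.001
```

```bash
python3 - <<'E'
from h import *
w=capture('wrist'); w=capture('wrist'); s=state(); cv2.imwrite('pics/w3.png',w['image'])
a=disk(w,'sil',.4375,-.0085,.012,.050); print(np.round(a[:4],4),s['tcp_rot'][:2,2],rel(s,(.4375,-.0085,.016)))
E
```

```text
t 26.55 pos [ 0.4796 -0.0202  0.1298] F [ 0.2 -0.1  0.1] open 1.0 yaw 0.58
[ 0.4376 -0.01    0.0497  0.0499] [-0.03384472  0.00177737] [-38.1 -11.9 115.2]
```

View pics/w3.png

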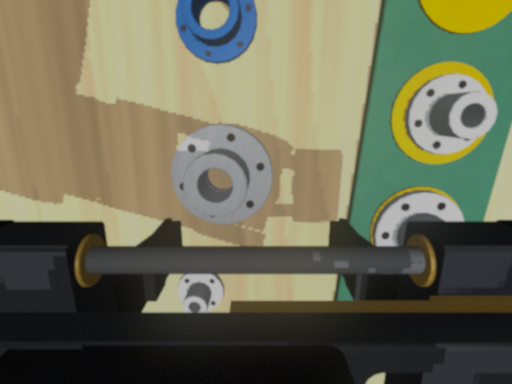

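Call:
{"name": "send_rows", "arguments": {
  "motion": [
    [[-34,-10,10],0],
    [[0,0,0],0],
    [[-4,-1,35],0],
    [[0,0,0],0],
    [[0,0,15],0]
  ]
}}

```text
time_s: 26.97
position: [0.4371, -0.0088, 0.0681]
tcp_rot: [[0.999, 0.01, -0.048], [0.01, -1.0, 0.006], [-0.047, -0.006, -0.999]]
force: [1.5, 0.0, -0.9]
opening: 1.001
```

```bash
python3 hold.py; python3 r.py .4375 -.0093 .016
```

```text
27.07 [434.1  -8.2  66.5] tilt [-0.0552  0.0077] F [-0.8  0.1 -0.1]
t 27.12 pos [ 0.4353 -0.0084  0.0675] F [ 0.1 -1.  -0.7] open 0.995 yaw 0.59
tilt [-0.0522  0.0068] rel [ 4.9  1.3 51.3]
```

Call:
{"name": "send_rows", "arguments": {
  "motion": [
    [[-36,0,-5],0],
    [[0,0,0],0],
    [[0,0,0],0],
    [[0,0,0],0],
    [[36,0,0],0]
  ]
}}

```text
time_s: 27.53
position: [0.4296, -0.0076, 0.0769]
tcp_rot: [[0.998, 0.01, -0.06], [0.01, -1.0, 0.008], [-0.06, -0.009, -0.998]]
force: [-0.3, -0.3, -1.2]
opening: 0.999
```

```bash
python3 hold.py; python3 r.py .4375 -.0093 .016
```

```text
27.63 [446.2 -11.3  77.8] tilt [-0.0334  0.0017] F [ 1.  -0.6 -0.3]
t 27.68 pos [ 0.443  -0.0106  0.0774] F [-0.5 -0.4 -0. ] open 0.999 yaw 0.63
tilt [-0.0388  0.0029] rel [-3.1 -1.2 61.6]
```

Call:
{"name": "send_rows", "arguments": {
  "motion": [
    [[-36,0,-3],0],
    [[0,0,0],0],
    [[0,0,0],0],
    [[0,0,0],0],
    [[36,0,0],0]
  ]
}}

```text
time_s: 28.1
position: [0.4338, -0.0084, 0.0819]
tcp_rot: [[0.999, 0.012, -0.052], [0.012, -1.0, 0.006], [-0.052, -0.007, -0.999]]
force: [-1.8, -0.9, -0.1]
opening: 1.001
```

```bash
python3 hold.py
```

```text
28.2 [450.1 -12.   82.9] tilt [-0.0265 -0.0004] F [ 1.4 -0.5 -0.1]
```

Call:
{"name": "send_rows", "arguments": {
  "motion": [
    [[0,0,0],0],
    [[0,0,0],0],
    [[0,0,10],0],
    [[0,0,10],0],
    [[0,0,10],0]
  ]
}}

```text
time_s: 28.62
position: [0.4519, -0.0124, 0.0542]
tcp_rot: [[1.0, 0.014, -0.021], [0.014, -1.0, -0.002], [-0.021, 0.002, -1.0]]
force: [-0.5, 0.2, 0.1]
opening: 1.002
```

```bash
python3 hold.py; python3 r.py .4375 -.0093 .016
```

```text
28.72 [450.5 -12.1  53.3] tilt [-0.0249 -0.001 ] F [-0.7 -0.2 -0.6]
t 28.77 pos [ 0.451  -0.0122  0.0538] F [-0.3 -0.6  1.1] open 0.998 yaw 0.78
tilt [-0.0238 -0.0013] rel [-12.6  -3.1  38.1]
```

Call:
{"name": "send_rows", "arguments": {
  "motion": [
    [[-6,-2,0],0],
    [[-6,-1,0],0],
    [[0,0,8],0],
    [[0,0,10],0],
    [[0,0,10],0]
  ]
}}

```text
time_s: 29.18
position: [0.4377, -0.0092, 0.0282]
tcp_rot: [[1.0, 0.014, -0.018], [0.014, -1.0, -0.003], [-0.018, 0.003, -1.0]]
force: [0.9, -0.6, 0.7]
opening: 1.0
```

```bash
python3 hold.py; python3 r.py .4375 -.0093 .016
```

```text
29.28 [436.8  -9.   27.3] tilt [-0.0216 -0.0019] F [0.1 0.5 0.2]
t 29.33 pos [ 0.4372 -0.0091  0.0278] F [ 0.6 -0.1  1. ] open 0.999 yaw 0.78
tilt [-0.0208 -0.0021] rel [ 0.5  0.2 11.8]
```

Call:
{"name": "send_rows", "arguments": {
  "motion": [
    [[0,0,3],0],
    [[0,0,3],0],
    [[0,0,2],0],
    [[0,0,1],0],
    [[0,0,0],0]
  ]
}}

```text
time_s: 29.75
position: [0.438, -0.0094, 0.0192]
tcp_rot: [[1.0, 0.014, -0.018], [0.014, -1.0, -0.003], [-0.018, 0.003, -1.0]]
force: [-0.9, -0.5, 0.5]
opening: 1.003
```

Call:
{"name": "send_rows", "arguments": {
  "motion": [
    [[0,0,0],0],
    [[0,0,0],0],
    [[0,0,0],0],
    [[0,0,0],0],
    [[0,0,0],0]
  ],
  "gripper": 1
}}

```text
time_s: 30.17
position: [0.4384, -0.0095, 0.0195]
tcp_rot: [[1.0, 0.014, -0.017], [0.014, -1.0, -0.003], [-0.017, 0.003, -1.0]]
force: [-0.1, 0.3, 0.2]
opening: 0.706
```

```bash
python3 hold.py; python3 hold.py; python3 r.py .6232 -.1682 .16
```

```text
30.27 [438.3  -9.5  19.6] tilt [-0.017  -0.0032] F [-0.3 -0.8  1.4]
30.37 [438.3  -9.5  19.6] tilt [-0.017  -0.0031] F [-0.9  0.2  0.4]
t 30.42 pos [ 0.4383 -0.0095  0.0195] F [-0.3  0.2  1.5] open 0.647 yaw 0.77
tilt [-0.0171 -0.0031] rel [ 180.3  161.6 -143.1]
```

Call:
{"name": "send_rows", "arguments": {
  "motion": [
    [[0,0,-5],0],
    [[0,0,-25],0],
    [[0,0,-35],0],
    [[10,9,-30],0],
    [[20,18,-20],0]
  ]
}}

```text
time_s: 30.83
position: [0.4582, -0.0307, 0.1311]
tcp_rot: [[0.999, 0.016, -0.049], [0.017, -1.0, 0.007], [-0.049, -0.008, -0.999]]
force: [1.0, 0.2, -5.8]
opening: 0.648
```

```bash
python3 hold.py; python3 r.py .6232 -.1682 .145
```

```text
30.93 [468.8 -35.9 132.9] tilt [-0.0286 -0.0005] F [ 1.7 -0.6 -4.6]
t 30.98 pos [ 0.4653 -0.0344  0.1312] F [-0.1  0.5 -5.4] open 0.648 yaw 0.77
tilt [-0.0358  0.0022] rel [155.5 135.9 -19.7]
```

Call:
{"name": "send_rows", "arguments": {
  "motion": [
    [[0,0,0],0],
    [[0,0,0],0],
    [[0,0,0],0],
    [[0,0,0],0],
    [[30,27,-8],0]
  ]
}}

```text
time_s: 31.4
position: [0.4767, -0.0515, 0.1314]
tcp_rot: [[0.997, 0.016, -0.072], [0.018, -1.0, 0.016], [-0.072, -0.017, -0.997]]
force: [-2.7, 1.6, -5.9]
opening: 0.645
```

```bash
python3 hold.py
```

```text
31.5 [496.3 -62.3 135.1] tilt [-0.0366  0.0014] F [ 3.4 -0.7 -4.5]
```

Call:
{"name": "send_rows", "arguments": {
  "motion": [
    [[0,0,0],0],
    [[0,0,0],0],
    [[0,0,0],0],
    [[0,0,0],0],
    [[30,27,-5],0]
  ]
}}

```text
time_s: 31.92
position: [0.5113, -0.0799, 0.1333]
tcp_rot: [[0.998, 0.015, -0.067], [0.016, -1.0, 0.015], [-0.067, -0.016, -0.998]]
force: [-2.4, 1.7, -6.3]
opening: 0.643
```

```bash
python3 hold.py;
```

```text
32.02 [529.7 -91.2 136.8] tilt [-0.0335 -0.0007] F [ 3.  -1.4 -4.6]
```

Call:
{"name": "send_rows", "arguments": {
  "motion": [
    [[0,0,0],0],
    [[0,0,0],0],
    [[0,0,0],0],
    [[0,0,0],0],
    [[30,27,0],0]
  ]
}}

```text
time_s: 32.43
position: [0.5456, -0.1082, 0.1324]
tcp_rot: [[0.998, 0.015, -0.059], [0.016, -1.0, 0.012], [-0.059, -0.013, -0.998]]
force: [-2.1, 1.8, -5.7]
opening: 0.643
```

```bash
python3 hold.py; python3 r.py .6232 -.1682 .145
```

```text
32.53 [ 562.1 -119.5  134.9] tilt [-0.03   -0.0032] F [ 2.6 -0.9 -3.8]
t 32.58 pos [ 0.5597 -0.1178  0.1347] F [ 0.4  0.1 -4.7] open 0.645 yaw 0.65
tilt [-0.0345 -0.0004] rel [ 62.6  51.2 -12.4]
```

Call:
{"name": "send_rows", "arguments": {
  "motion": [
    [[0,0,0],0],
    [[0,0,0],0],
    [[0,0,0],0],
    [[0,0,0],0],
    [[30,25,0],0]
  ]
}}

```text
time_s: 33.0
position: [0.5745, -0.1315, 0.1303]
tcp_rot: [[0.998, 0.015, -0.062], [0.016, -1.0, 0.013], [-0.062, -0.014, -0.998]]
force: [-3.0, 3.2, -6.7]
opening: 0.643
```

```bash
python3 hold.py
```

```text
33.1 [ 590.3 -142.6  132.8] tilt [-0.0333 -0.0017] F [ 1.6 -0.5 -3.5]
```

Call:
{"name": "send_rows", "arguments": {
  "motion": [
    [[0,0,0],0],
    [[0,0,0],0],
    [[0,0,0],0],
    [[0,0,0],0],
    [[25,20,0],0]
  ]
}}

```text
time_s: 33.52
position: [0.6058, -0.155, 0.1301]
tcp_rot: [[0.999, 0.015, -0.051], [0.015, -1.0, 0.008], [-0.051, -0.008, -0.999]]
force: [-1.0, 1.4, -5.1]
opening: 0.648
```

```bash
python3 hold.py;python3 r.py .6232 -.1682 .135
```

```text
33.62 [ 617.7 -163.8  132. ] tilt [-0.029  -0.0044] F [ 0.6  0.3 -3.7]
t 33.67 pos [ 0.6157 -0.1624  0.1318] F [-0.2 -0.1 -4.6] open 0.644 yaw 0.67
tilt [-0.0327 -0.002 ] rel [ 7.3  5.9 -3.4]
```

Call:
{"name": "send_rows", "arguments": {
  "motion": [
    [[0,0,0],0],
    [[3,3,0],0],
    [[3,2,0],0],
    [[1,1,0],0],
    [[0,0,0],0]
  ]
}}

```text
time_s: 34.08
position: [0.6201, -0.1662, 0.1311]
tcp_rot: [[0.999, 0.013, -0.038], [0.013, -1.0, 0.0], [-0.038, -0.001, -0.999]]
force: [0.8, 0.2, -4.9]
opening: 0.649
```

```bash
python3 hold.py;python3 r.py .6232 -.1682 .110; python3 - <<'E'
from h import *
d=capture('scene');c=capture('top')
s=bot.read_state()
p=proj(d,[[.6232,-.1682,.09]])[0].astype(int);q=proj(c,[[.6232,-.1682,.09]])[0].astype(int);print(p,q)
f=lambda i,p:cv2.resize(i['image'][p[1]-50:p[1]+50,p[0]-65:p[0]+65],None,fx=3,fy=3,interpolation=cv2.INTER_CUBIC)
cv2.imwrite('pics/sp1.png',np.hstack([f(d,p),f(c,q)]))
E
```

```text
34.18 [ 619.9 -165.9  131. ] tilt [-0.038   0.0007] F [-0.5 -0.2 -4.7]
t 34.23 pos [ 0.6199 -0.1659  0.131 ] F [-0.9 -0.1 -4.6] open 0.643 yaw 0.74
tilt [-0.038   0.0008] rel [ 4.1  2.3 20.9]
[235 248] [334 154]
```

View pics/sp1.png

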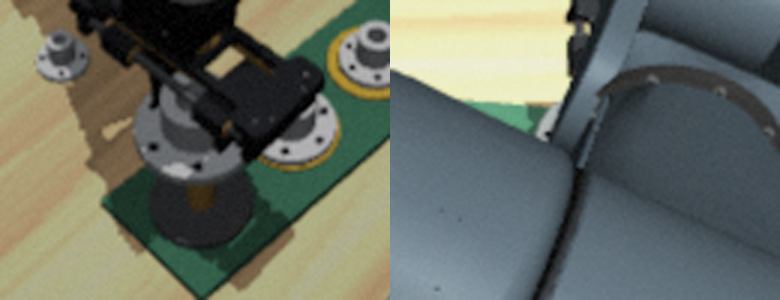

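Call:
{"name": "send_rows", "arguments": {
  "motion": [
    [[-36,0,0],0],
    [[0,0,0],0],
    [[0,0,0],0],
    [[0,0,0],0],
    [[38,2,-2],0]
  ]
}}

```text
time_s: 34.75
position: [0.6043, -0.1618, 0.128]
tcp_rot: [[0.998, 0.012, -0.068], [0.013, -1.0, 0.012], [-0.068, -0.013, -0.998]]
force: [-2.3, 1.3, -6.4]
opening: 0.64
```

```bash
python3 hold.py
```

```text
34.85 [ 621.6 -166.4  130.9] tilt [-0.0378  0.002 ] F [ 1.2 -1.3 -4. ]
```

Call:
{"name": "send_rows", "arguments": {
  "motion": [
    [[-36,0,0],0],
    [[0,0,0],0],
    [[0,0,0],0],
    [[0,0,0],0],
    [[32,0,0],0]
  ]
}}

```text
time_s: 35.27
position: [0.611, -0.1641, 0.1288]
tcp_rot: [[0.999, 0.015, -0.053], [0.016, -1.0, 0.006], [-0.052, -0.007, -0.999]]
force: [-0.7, 0.2, -6.4]
opening: 0.64
```

```bash
python3 hold.py
```

```text
35.37 [ 623.9 -166.7  130.6] tilt [-0.0303 -0.0005] F [ 1.3 -0.2 -4. ]
```

Call:
{"name": "send_rows", "arguments": {
  "motion": [
    [[0,0,0],0],
    [[0,0,0],0],
    [[0,0,0],0],
    [[0,0,0],0],
    [[0,0,0],0]
  ]
}}

```text
time_s: 35.78
position: [0.6262, -0.1671, 0.1309]
tcp_rot: [[0.999, 0.018, -0.029], [0.018, -1.0, -0.002], [-0.029, 0.001, -1.0]]
force: [0.3, 0.2, -4.8]
opening: 0.647
```

```bash
python3 hold.py; python3 r.py .6237 -.1682 .110
```

```text
35.88 [ 626.2 -167.2  130.9] tilt [-0.0287 -0.0016] F [-0.1 -0.2 -5. ]
t 35.93 pos [ 0.6262 -0.1672  0.1309] F [-0.1 -0.1 -4.8] open 0.645 yaw 1.03
tilt [-0.0287 -0.0016] rel [-1.9  1.  21. ]
```

Call:
{"name": "send_rows", "arguments": {
  "motion": [
    [[-2,1,3],0],
    [[0,0,4],0],
    [[0,0,4],0],
    [[0,0,4],0],
    [[0,0,4],0]
  ]
}}

```text
time_s: 36.35
position: [0.6234, -0.1687, 0.1114]
tcp_rot: [[0.999, 0.018, -0.027], [0.018, -1.0, -0.002], [-0.027, 0.002, -1.0]]
force: [-1.0, 0.4, -4.5]
opening: 0.647
```

```bash
python3 hold.py; python3 r.py .6237 -.1682 .09
```

```text
36.45 [ 622.6 -168.4  110.6] tilt [-0.0294 -0.0014] F [ 0.6 -0.4 -4.9]
t 36.5 pos [ 0.623  -0.1685  0.1111] F [-0.1  0.6 -5.3] open 0.645 yaw 1.01
tilt [-0.0285 -0.0018] rel [ 1.3 -0.3 21.1]
```

Call:
{"name": "send_rows", "arguments": {
  "motion": [
    [[1,0,3],0],
    [[0,0,4],0],
    [[0,0,4],0],
    [[0,0,4],0],
    [[0,0,3],0]
  ]
}}

```text
time_s: 36.92
position: [0.625, -0.169, 0.0927]
tcp_rot: [[1.0, 0.018, -0.025], [0.018, -1.0, -0.003], [-0.025, 0.003, -1.0]]
force: [-0.8, 0.8, -4.6]
opening: 0.644
```

```bash
python3 hold.py; python3 r.py .6237 -.1682 .07
```

```text
37.02 [ 624.5 -168.8   92.3] tilt [-0.0267 -0.0025] F [-0.  -0.2 -5.8]
t 37.07 pos [ 0.6248 -0.1689  0.0927] F [-0.1 -0.7 -4.9] open 0.644 yaw 1.02
tilt [-0.0261 -0.0028] rel [-0.5 -0.7 22.8]
```

Call:
{"name": "send_rows", "arguments": {
  "motion": [
    [[-1,-1,4],0],
    [[0,0,4],0],
    [[0,0,4],0],
    [[0,0,4],0],
    [[0,0,4],0]
  ]
}}

```text
time_s: 37.48
position: [0.6244, -0.1684, 0.0726]
tcp_rot: [[1.0, 0.018, -0.023], [0.018, -1.0, -0.004], [-0.023, 0.004, -1.0]]
force: [0.1, 0.0, -4.9]
opening: 0.645
```

```bash
python3 hold.py; python3 r.py .6237 -.1682 .05
```

```text
37.58 [ 623.6 -168.1   71.9] tilt [-0.0249 -0.0034] F [-0.1  0.8 -5.4]
t 37.63 pos [ 0.6239 -0.1682  0.0724] F [ 0.1 -0.5 -3.5] open 0.647 yaw 1.02
tilt [-0.0241 -0.0037] rel [ 0.3 -0.1 22.4]
```

Call:
{"name": "send_rows", "arguments": {
  "motion": [
    [[0,0,4],0],
    [[0,0,4],0],
    [[0,0,4],0],
    [[0,0,4],0],
    [[0,0,4],0]
  ]
}}

```text
time_s: 38.05
position: [0.6248, -0.1689, 0.0521]
tcp_rot: [[1.0, 0.018, -0.021], [0.018, -1.0, -0.005], [-0.021, 0.005, -1.0]]
force: [0.2, 0.7, -4.6]
opening: 0.645
```

```bash
python3 hold.py; python3 r.py .6237 -.1682 .04
```

```text
38.15 [ 624.  -168.6   51.4] tilt [-0.0227 -0.0043] F [-0.5  1.1 -5. ]
t 38.2 pos [ 0.6243 -0.1687  0.0518] F [-0.3 -0.7 -4.4] open 0.641 yaw 1.02
tilt [-0.0221 -0.0046] rel [-0.4 -0.6 11.8]
```

Call:
{"name": "send_rows", "arguments": {
  "motion": [
    [[0,-1,3],0],
    [[0,0,3],0],
    [[0,0,3],0],
    [[0,0,2],0],
    [[0,0,2],0]
  ]
}}

```text
time_s: 38.62
position: [0.625, -0.1681, 0.0395]
tcp_rot: [[1.0, 0.018, -0.02], [0.018, -1.0, -0.006], [-0.02, 0.005, -1.0]]
force: [-5.3, 1.9, 15.4]
opening: 0.642
```

```bash
python3 hold.py; python3 r.py .6237 -.1682 .039
```

```text
38.72 [ 625.1 -168.1   39.7] tilt [-0.0195 -0.0059] F [-1.6  0.1 -0. ]
t 38.77 pos [ 0.6251 -0.1681  0.0397] F [-2.2 -0.9  0.9] open 0.646 yaw 1.02
tilt [-0.0194 -0.0059] rel [-1.4  0.   0.7]
```

Call:
{"name": "send_rows", "arguments": {
  "motion": [
    [[0,0,0],0],
    [[0,0,0],0],
    [[0,0,0],0],
    [[0,0,0],0],
    [[0,0,0],0]
  ],
  "gripper": 0
}}

```text
time_s: 39.18
position: [0.6281, -0.1695, 0.042]
tcp_rot: [[1.0, 0.018, -0.012], [0.018, -1.0, -0.009], [-0.012, 0.009, -1.0]]
force: [-0.4, 0.2, -0.5]
opening: 0.931
```

Call:
{"name": "send_rows", "arguments": {
  "motion": [
    [[0,0,-10],0],
    [[0,0,-25],0],
    [[0,0,-30],0],
    [[0,0,-25],0],
    [[0,0,-5],0]
  ]
}}

```text
time_s: 39.6
position: [0.6284, -0.1682, 0.1399]
tcp_rot: [[1.0, 0.018, -0.017], [0.018, -1.0, -0.007], [-0.017, 0.007, -1.0]]
force: [0.5, -0.6, 0.1]
opening: 0.999
```

```bash
python3 hold.py; python3 r.py .4108 -.1393 .12
```

```text
39.7 [ 627.2 -167.8  137.4] tilt [-0.0196 -0.0057] F [0.1 0.2 0.6]
t 39.75 pos [ 0.6259 -0.1672  0.1355] F [-0.1 -0.4 -0.5] open 0.999 yaw 1.0
tilt [-0.0231 -0.0041] rel [-214.1  -31.8   20.3]
```

Call:
{"name": "send_rows", "arguments": {
  "motion": [
    [[-20,-3,0],0],
    [[-35,-5,0],0],
    [[-38,-6,0],0],
    [[-38,-6,0],0],
    [[-38,-6,0],0]
  ]
}}

```text
time_s: 40.17
position: [0.4552, -0.1438, 0.1315]
tcp_rot: [[1.0, 0.02, -0.023], [0.02, -1.0, -0.003], [-0.023, 0.003, -1.0]]
force: [-0.4, -0.7, 0.2]
opening: 1.002
```

```bash
python3 - <<'E'
from h import *
w=capture('wrist'); w=capture('wrist'); s=state(); cv2.imwrite('pics/w4.png',w['image'])
a=disk(w,'sil',.4108,-.1393,.008,.026); print(np.round(a[:4],4),s['tcp_rot'][:2,2],rel(s,(.4108,-.1393,.013)))
E
```

```text
t 40.27 pos [ 0.4463 -0.1392  0.1301] F [ 0.9  0.8 -0.2] open 0.995 yaw 1.09
[ 0.4109 -0.1407  0.0256  0.0259] [-0.03754502  0.00503567] [-3.110e+01  1.000e-01  1.184e+02]
```

View pics/w4.png

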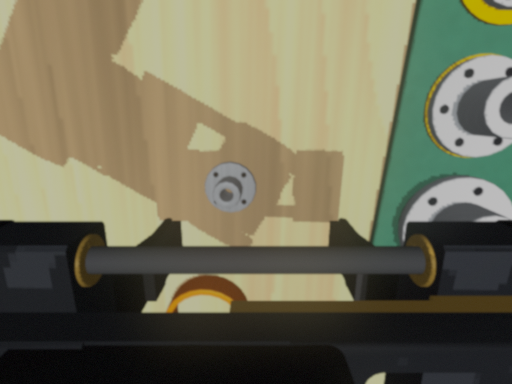

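Call:
{"name": "send_rows", "arguments": {
  "motion": [
    [[-14,0,10],0],
    [[-14,0,18],0],
    [[-3,0,18],0],
    [[0,0,18],0],
    [[0,0,10],0]
  ]
}}

```text
time_s: 40.68
position: [0.4076, -0.1375, 0.0527]
tcp_rot: [[0.999, 0.017, -0.042], [0.017, -1.0, 0.008], [-0.041, -0.009, -0.999]]
force: [0.1, 0.3, 0.0]
opening: 0.999
```

```bash
python3 hold.py; python3 r.py .4109 -.14 .012
```

```text
40.78 [ 407.4 -137.3   52.6] tilt [-0.0434  0.0094] F [-0.1  0.5  0.3]
t 40.83 pos [ 0.4084 -0.1378  0.0536] F [ 0.2 -0.3  0. ] open 0.994 yaw 1.02
tilt [-0.0412  0.008 ] rel [ 4.2  2.7 41.4]
```

Call:
{"name": "send_rows", "arguments": {
  "motion": [
    [[2,2,6],0],
    [[2,1,8],0],
    [[0,0,8],0],
    [[0,0,8],0],
    [[0,0,7],0]
  ]
}}

```text
time_s: 41.25
position: [0.4148, -0.1425, 0.0153]
tcp_rot: [[0.999, 0.018, -0.034], [0.018, -1.0, 0.004], [-0.034, -0.004, -0.999]]
force: [-0.4, 1.0, 1.2]
opening: 1.001
```

```bash
python3 hold.py; python3 r.py .4109 -.14 .012
```

```text
41.35 [ 413.9 -142.    14.9] tilt [-0.0368  0.0052] F [-0.4  0.5 -0.2]
t 41.4 pos [ 0.4139 -0.142   0.0153] F [ 0.1 -0.1 -0.5] open 1.0 yaw 1.04
tilt [-0.0366  0.005 ] rel [-2.9 -2.   3.4]
```

Call:
{"name": "send_rows", "arguments": {
  "motion": [
    [[-2,-1,1],0],
    [[-1,-1,0],0],
    [[0,0,0],0],
    [[0,0,0],0],
    [[0,0,0],0]
  ]
}}

```text
time_s: 41.82
position: [0.4106, -0.1397, 0.0152]
tcp_rot: [[0.999, 0.018, -0.036], [0.018, -1.0, 0.004], [-0.036, -0.005, -0.999]]
force: [-0.1, -0.3, 0.0]
opening: 0.995
```

Call:
{"name": "send_rows", "arguments": {
  "motion": [
    [[0,0,0],0],
    [[0,0,0],0],
    [[0,0,0],0],
    [[0,0,0],0],
    [[0,0,0],0]
  ],
  "gripper": 1
}}

```text
time_s: 42.23
position: [0.4111, -0.14, 0.0158]
tcp_rot: [[0.999, 0.018, -0.034], [0.018, -1.0, 0.003], [-0.034, -0.004, -0.999]]
force: [0.5, 0.5, 0.8]
opening: 0.705
```

Call:
{"name": "send_rows", "arguments": {
  "motion": [
    [[0,0,0],0],
    [[0,0,0],0],
    [[0,0,0],0],
    [[0,0,0],0],
    [[0,0,0],0]
  ]
}}

```text
time_s: 42.65
position: [0.4112, -0.1401, 0.0158]
tcp_rot: [[0.999, 0.018, -0.034], [0.018, -1.0, 0.003], [-0.034, -0.004, -0.999]]
force: [0.6, -0.2, -0.1]
opening: 0.325
```

```bash
python3 hold.py; python3 hold.py; python3 r.py .6428 .161 .10
```

```text
42.75 [ 411.4 -140.2   15.9] tilt [-0.0337  0.0032] F [0.3 0.3 1.6]
42.85 [ 411.3 -140.2   15.9] tilt [-0.0337  0.0032] F [0.9 0.3 0.9]
t 42.9 pos [ 0.4113 -0.1401  0.0159] F [-0.8  0.7  1.9] open 0.286 yaw 1.05
tilt [-0.0338  0.0033] rel [ 234.  -297.2  -90.9]
```

Call:
{"name": "send_rows", "arguments": {
  "motion": [
    [[0,0,-15],0],
    [[0,0,-30],0],
    [[10,-13,-25],0],
    [[20,-25,-10],0],
    [[25,-32,0],0]
  ]
}}

```text
time_s: 43.32
position: [0.4648, -0.0711, 0.0956]
tcp_rot: [[0.999, 0.008, -0.042], [0.008, -1.0, 0.008], [-0.042, -0.008, -0.999]]
force: [-0.1, -1.1, -2.0]
opening: 0.283
```

Call:
{"name": "send_rows", "arguments": {
  "motion": [
    [[25,-32,0],0],
    [[25,-32,0],0],
    [[25,-32,0],0],
    [[25,-32,0],0],
    [[25,-32,0],0]
  ]
}}

```text
time_s: 43.73
position: [0.5909, 0.0954, 0.093]
tcp_rot: [[0.999, 0.005, -0.042], [0.005, -1.0, 0.006], [-0.042, -0.007, -0.999]]
force: [0.7, 0.3, -1.1]
opening: 0.284
```

```bash
python3 hold.py; python3 r.py .6428 .161 .10
```

```text
43.83 [594.6  98.3  93.3] tilt [-0.0353  0.0079] F [ 0.2 -0.2 -0.8]
t 43.88 pos [0.5917 0.0961 0.0928] F [-0.8  0.5 -1.1] open 0.28 yaw 0.52
tilt [-0.0402  0.0065] rel [ 51.3 -64.5  -8.8]
```

Call:
{"name": "send_rows", "arguments": {
  "motion": [
    [[18,-23,0],0],
    [[20,-25,0],0],
    [[10,-12,0],0],
    [[2,-2,0],0],
    [[0,0,0],0]
  ]
}}

```text
time_s: 44.3
position: [0.6347, 0.1558, 0.0871]
tcp_rot: [[0.998, 0.006, -0.056], [0.007, -1.0, 0.003], [-0.056, -0.004, -0.998]]
force: [-0.7, -0.6, -1.0]
opening: 0.289
```

```bash
python3 hold.py; python3 r.py .6428 .161 .033;python3 - <<'E'
from h import *
w=capture('scene'); cv2.imwrite('pics/s5.png',cv2.resize(w['image'][130:290,200:400],None,fx=4,fy=3.6))
E
```

```text
44.4 [633.9 155.   87.2] tilt [-0.0569  0.0031] F [-0.7 -0.6 -0.6]
t 44.45 pos [0.634  0.1548 0.0874] F [-0.5 -0.5 -0.2] open 0.286 yaw 0.29
tilt [-0.0565  0.0032] rel [11.9 -5.9 53.8]
```

View pics/s5.png

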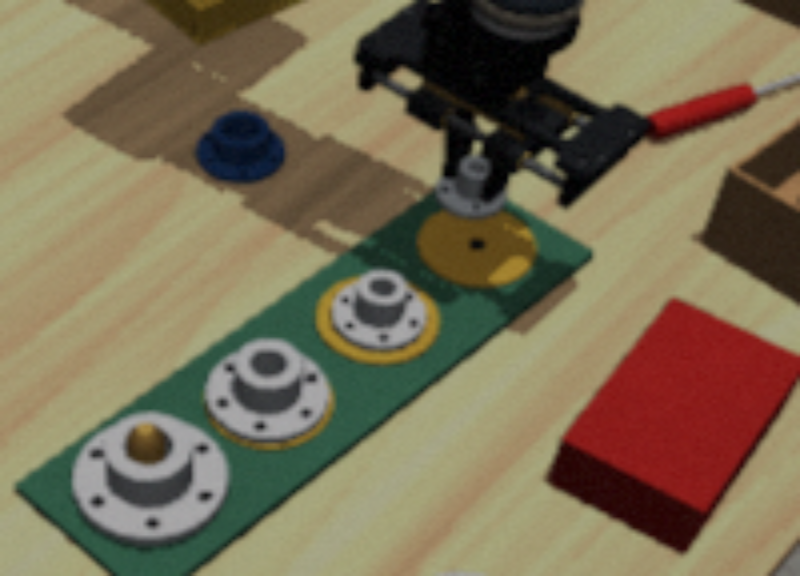

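Call:
{"name": "send_rows", "arguments": {
  "motion": [
    [[6,-3,5],0],
    [[5,-3,8],0],
    [[1,0,8],0],
    [[0,0,8],0],
    [[0,0,6],0]
  ]
}}

```text
time_s: 44.92
position: [0.6453, 0.1583, 0.0506]
tcp_rot: [[0.999, 0.001, -0.054], [0.001, -1.0, 0.003], [-0.054, -0.003, -0.999]]
force: [-0.3, 0.5, -1.0]
opening: 0.285
```

```bash
python3 hold.py; python3 r.py .6432 .161 .033
```

```text
45.02 [644.1 158.3  49.9] tilt [-0.0571  0.003 ] F [ 0.1  0.2 -0.7]
t 45.07 pos [0.6447 0.1584 0.0508] F [ 0.8  0.  -1.1] open 0.287 yaw 0.06
tilt [-0.0554  0.0032] rel [-0.5 -2.5 17.8]
```

Call:
{"name": "send_rows", "arguments": {
  "motion": [
    [[0,-2,4],0],
    [[0,0,4],0],
    [[0,0,4],0],
    [[0,0,3],0],
    [[0,0,2],0]
  ]
}}

```text
time_s: 45.48
position: [0.6447, 0.1611, 0.0336]
tcp_rot: [[0.999, 0.001, -0.053], [0.002, -1.0, 0.003], [-0.053, -0.003, -0.999]]
force: [0.3, 0.2, -0.5]
opening: 0.284
```

```bash
python3 hold.py; python3 r.py .6432 .161 .032
```

```text
45.58 [644.4 161.1  33.5] tilt [-0.0534  0.0034] F [ 0.1  0.5 -0.5]
t 45.63 pos [0.6446 0.1611 0.0338] F [-0.6 -0.  -1.8] open 0.287 yaw 0.09
tilt [-0.0528  0.0034] rel [-1.3  0.1  1.9]
```

Call:
{"name": "send_rows", "arguments": {
  "motion": [
    [[-1,0,2],0],
    [[0,0,1],0],
    [[0,0,1],0],
    [[0,0,1],0],
    [[0,0,0],0]
  ]
}}

```text
time_s: 46.05
position: [0.6439, 0.1611, 0.0318]
tcp_rot: [[0.999, 0.001, -0.051], [0.002, -1.0, 0.003], [-0.051, -0.004, -0.999]]
force: [0.6, 0.0, -0.4]
opening: 0.284
```

```bash
python3 hold.py; python3 r.py .6432 .161 .032
```

```text
46.15 [644.1 161.1  31.6] tilt [-0.0507  0.0035] F [-0.1 -0.1 -0.9]
t 46.2 pos [0.644  0.1611 0.0314] F [-0.5  0.1  1.5] open 0.285 yaw 0.1
tilt [-0.051   0.0034] rel [-0.8  0.1 -0.6]
```

Call:
{"name": "send_rows", "arguments": {
  "motion": [
    [[0,0,1],0],
    [[0,0,1],0],
    [[0,0,0],0],
    [[0,0,0],0],
    [[0,0,0],0]
  ]
}}

```text
time_s: 46.62
position: [0.6443, 0.1611, 0.0314]
tcp_rot: [[0.999, 0.002, -0.05], [0.002, -1.0, 0.003], [-0.05, -0.003, -0.999]]
force: [0.4, 0.1, -0.5]
opening: 0.284
```

Call:
{"name": "send_rows", "arguments": {
  "motion": [
    [[0,0,0],0],
    [[0,0,0],0],
    [[0,0,0],0],
    [[0,0,0],0],
    [[0,0,0],0]
  ],
  "gripper": 0
}}

```text
time_s: 47.03
position: [0.6441, 0.1611, 0.0303]
tcp_rot: [[0.999, 0.001, -0.051], [0.002, -1.0, 0.003], [-0.051, -0.003, -0.999]]
force: [0.2, -0.5, -0.2]
opening: 0.573
```

```bash
python3 hold.py; python3 r.py .6432 .161 .032
```

```text
47.13 [644.  161.1  30.3] tilt [-0.0512  0.0034] F [0.3 0.6 0.1]
t 47.18 pos [0.6441 0.1611 0.0304] F [-0.3 -0.   0.6] open 0.713 yaw 0.09
tilt [-0.0511  0.0034] rel [-1.   0.1 -1.6]
```

Call:
{"name": "send_rows", "arguments": {
  "motion": [
    [[0,0,-10],0],
    [[0,0,-25],0],
    [[0,0,-30],0],
    [[0,0,-20],0],
    [[0,0,-5],0]
  ]
}}

```text
time_s: 47.6
position: [0.6467, 0.1606, 0.1225]
tcp_rot: [[0.998, 0.001, -0.059], [0.002, -1.0, 0.003], [-0.059, -0.003, -0.998]]
force: [0.4, 0.0, 0.3]
opening: 0.989
```

```bash
python3 hold.py; python3 r.py .4347 .1308 .10
```

```text
47.7 [646.  160.5 120.7] tilt [-0.0601  0.0027] F [-0.3  0.3  0.1]
t 47.75 pos [0.6446 0.1604 0.1189] F [ 0.1 -0.8 -0.9] open 0.996 yaw 0.08
tilt [-0.0638  0.0024] rel [-208.3   29.3   32.2]
```

Call:
{"name": "send_rows", "arguments": {
  "motion": [
    [[-36,5,0],0],
    [[0,0,0],0],
    [[-36,5,0],0],
    [[0,0,0],0],
    [[0,0,0],0]
  ]
}}

```text
time_s: 48.17
position: [0.5619, 0.1496, 0.112]
tcp_rot: [[0.995, 0.001, -0.099], [0.001, -1.0, -0.0], [-0.099, -0.0, -0.995]]
force: [1.0, 0.7, 0.6]
opening: 1.002
```

```bash
python3 hold.py
```

```text
48.27 [561.8 149.8 111.9] tilt [-1.003e-01 -1.000e-04] F [-0.2  1.1 -0. ]
```

Call:
{"name": "send_rows", "arguments": {
  "motion": [
    [[-36,5,0],0],
    [[0,0,0],0],
    [[-36,5,0],0],
    [[0,0,0],0],
    [[0,0,0],0]
  ]
}}

```text
time_s: 48.68
position: [0.4902, 0.14, 0.1142]
tcp_rot: [[0.993, 0.002, -0.115], [0.002, -1.0, -0.001], [-0.115, 0.001, -0.993]]
force: [1.2, 0.4, 0.7]
opening: 1.001
```

```bash
python3 hold.py;  python3 r.py .4347 .1308 .10
```

```text
48.78 [489.5 140.1 114.1] tilt [-0.1168 -0.001 ] F [-0.2  0.1 -0.2]
t 48.83 pos [0.4906 0.1402 0.1142] F [-0.1  0.1  0.9] open 1.002 yaw 0.1
tilt [-0.1149 -0.0009] rel [-53.9   9.3  20.6]
```

Call:
{"name": "send_rows", "arguments": {
  "motion": [
    [[0,0,-10],0],
    [[0,0,-10],0],
    [[0,0,-10],0],
    [[0,0,-10],0],
    [[0,0,-10],0]
  ]
}}

```text
time_s: 49.25
position: [0.5027, 0.1406, 0.1667]
tcp_rot: [[0.994, 0.002, -0.112], [0.002, -1.0, -0.001], [-0.112, 0.0, -0.994]]
force: [-0.7, 0.4, 0.3]
opening: 1.003
```

Call:
{"name": "send_rows", "arguments": {
  "motion": [
    [[0,0,-10],0],
    [[0,0,-10],0],
    [[0,0,-10],0],
    [[0,0,-10],0],
    [[0,0,-10],0]
  ]
}}

```text
time_s: 49.67
position: [0.5167, 0.1412, 0.2245]
tcp_rot: [[0.995, 0.002, -0.1], [0.002, -1.0, 0.0], [-0.1, -0.0, -0.995]]
force: [0.9, -0.0, -0.9]
opening: 1.001
```

```bash
python3 hold.py
```

```text
49.77 [518.2 141.3 225.6] tilt [-0.0949  0.0004] F [0.4 0.9 0. ]
```

Call:
{"name": "send_rows", "arguments": {
  "motion": [
    [[0,0,5],0],
    [[0,0,10],0],
    [[0,0,41],0],
    [[0,0,41],0],
    [[0,0,10],0]
  ]
}}

```text
time_s: 50.18
position: [0.5137, 0.1417, 0.1176]
tcp_rot: [[0.997, 0.002, -0.08], [0.002, -1.0, 0.001], [-0.08, -0.001, -0.997]]
force: [-0.6, 0.2, -0.5]
opening: 1.003
```

```bash
python3 hold.py;  python3 r.py .4347 .1308 .10
```

```text
50.28 [514.6 141.8 119.3] tilt [-0.0798  0.0014] F [ 0.1 -0.2 -0.3]
t 50.33 pos [0.5165 0.142  0.1212] F [ 0.2 -0.1  0.7] open 1.003 yaw 0.11
tilt [-0.0753  0.0016] rel [-80.   11.1  27.3]
```

+0.04 per cycle, as before. I'll repeat it.

Call:
{"name": "send_rows", "arguments": {
  "motion": [
    [[0,0,-10],0],
    [[0,0,-10],0],
    [[0,0,-10],0],
    [[0,0,-10],0],
    [[0,0,-10],0]
  ]
}}

```text
time_s: 50.75
position: [0.5232, 0.1421, 0.1786]
tcp_rot: [[0.998, 0.002, -0.069], [0.002, -1.0, 0.002], [-0.069, -0.002, -0.998]]
force: [-1.0, 0.2, 0.2]
opening: 1.001
```

Call:
{"name": "send_rows", "arguments": {
  "motion": [
    [[0,0,-10],0],
    [[0,0,-10],0],
    [[0,0,-10],0],
    [[0,0,-10],0],
    [[0,0,-10],0]
  ]
}}

```text
time_s: 51.17
position: [0.532, 0.1424, 0.2455]
tcp_rot: [[0.999, 0.002, -0.045], [0.002, -1.0, 0.003], [-0.045, -0.004, -0.999]]
force: [0.3, 0.2, -0.7]
opening: 0.999
```

```bash
python3 hold.py
```

```text
51.27 [533.6 142.5 246.8] tilt [-0.04    0.0037] F [ 0.6  0.2 -0.3]
```

Call:
{"name": "send_rows", "arguments": {
  "motion": [
    [[0,0,5],0],
    [[0,0,10],0],
    [[0,0,41],0],
    [[0,0,41],0],
    [[0,0,10],0]
  ]
}}

```text
time_s: 51.68
position: [0.5344, 0.1434, 0.142]
tcp_rot: [[1.0, 0.002, -0.021], [0.003, -1.0, 0.005], [-0.021, -0.005, -1.0]]
force: [-0.6, 0.3, -1.2]
opening: 1.001
```

```bash
python3 hold.py;  python3 r.py .4347 .1308 .10
```

```text
51.78 [535.2 143.5 143.7] tilt [-0.0206  0.0049] F [0.2 0.4 0.3]
t 51.83 pos [0.537  0.1436 0.1457] F [-0.3 -0.6  0.8] open 0.998 yaw 0.15
tilt [-0.0162  0.0051] rel [-101.6   12.8   47.3]
```

Call:
{"name": "send_rows", "arguments": {
  "motion": [
    [[-15,2,0],0],
    [[-18,2,0],0],
    [[-18,2,0],0],
    [[-18,2,0],0],
    [[-15,2,0],0]
  ]
}}

```text
time_s: 52.25
position: [0.46, 0.1335, 0.1507]
tcp_rot: [[1.0, 0.002, 0.002], [0.002, -1.0, 0.006], [0.002, -0.006, -1.0]]
force: [-0.5, 0.1, 0.2]
opening: 1.002
```

```bash
python3 - <<'E'
from h import *
for i in range(3): w=capture('wrist')
s=state(); cv2.imwrite('pics/w5.png',w['image'])
a=disk(w,'blue',.4347,.1308,.008,.036); print(np.round(a[:4],4),s['tcp_rot'][:2,2],rel(s,(.4347,.1308,.013)))
E
```

```text
t 52.4 pos [0.4605 0.1335 0.1507] F [-0.6  0.5  0.3] open 1.001 yaw 0.12
[0.435  0.1292 0.0335 0.0339] [0.00185564 0.006217  ] [-26.    3.5 137.7]
```

View pics/w5.png

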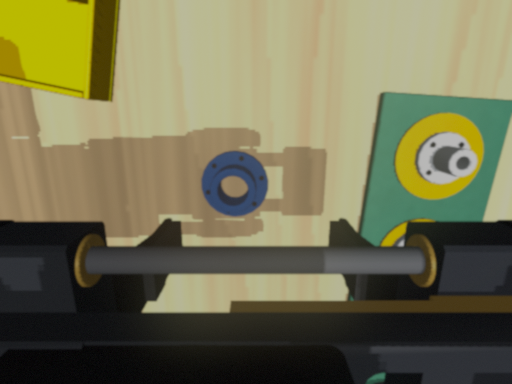

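Call:
{"name": "send_rows", "arguments": {
  "motion": [
    [[-8,1,10],0],
    [[-9,1,15],0],
    [[-7,1,15],0],
    [[-1,0,15],0],
    [[0,0,12],0]
  ]
}}

```text
time_s: 52.82
position: [0.4527, 0.1317, 0.0882]
tcp_rot: [[0.999, 0.001, 0.033], [0.001, -1.0, 0.008], [0.033, -0.008, -0.999]]
force: [0.7, -0.0, -0.7]
opening: 0.996
```

```bash
python3 hold.py;  python3 r.py .4349 .13 .012
```

```text
52.92 [452.  131.6  87.5] tilt [0.03   0.0076] F [ 0.6 -0.1 -0.2]
t 52.97 pos [0.452  0.1316 0.0881] F [ 0.4  0.6 -0.2] open 0.996 yaw 0.07
tilt [0.0307 0.0076] rel [-19.5   2.2  75.6]
```

Call:
{"name": "send_rows", "arguments": {
  "motion": [
    [[-10,1,5],0],
    [[-9,1,10],0],
    [[-2,0,10],0],
    [[0,0,10],0],
    [[0,0,5],0]
  ]
}}

```text
time_s: 53.38
position: [0.4432, 0.1305, 0.0517]
tcp_rot: [[0.999, 0.002, 0.051], [0.001, -1.0, 0.009], [0.051, -0.009, -0.999]]
force: [-0.4, 0.2, 0.6]
opening: 0.999
```

```bash
python3 hold.py;  python3 r.py .4349 .13 .012
```

```text
53.48 [443.2 130.5  51.7] tilt [0.0501 0.0086] F [-1.1 -0.4  0.7]
t 53.53 pos [0.443  0.1305 0.052 ] F [ 0.6  0.5 -0.1] open 1.001 yaw 0.07
tilt [0.0502 0.0086] rel [-10.1   0.8  39.5]
```

Call:
{"name": "send_rows", "arguments": {
  "motion": [
    [[34,-10,-8],0],
    [[0,0,0],0],
    [[0,0,0],0],
    [[0,0,0],0],
    [[-40,10,2],0]
  ]
}}

```text
time_s: 53.95
position: [0.4519, 0.1314, 0.0625]
tcp_rot: [[0.997, 0.002, 0.076], [0.001, -1.0, 0.01], [0.076, -0.01, -0.997]]
force: [1.4, -0.8, -0.5]
opening: 0.997
```

```bash
python3 hold.py
```

```text
54.05 [429.4 130.2  59.6] tilt [0.0392 0.0081] F [-1.1 -0.1  0. ]
```

Call:
{"name": "send_rows", "arguments": {
  "motion": [
    [[0,0,0],0],
    [[0,0,0],0],
    [[0,0,0],0],
    [[0,0,0],0],
    [[0,0,0],0]
  ]
}}

```text
time_s: 54.47
position: [0.4298, 0.13, 0.0607]
tcp_rot: [[0.999, 0.001, 0.042], [0.001, -1.0, 0.008], [0.042, -0.008, -0.999]]
force: [0.2, -0.5, 0.6]
opening: 1.002
```

```bash
python3 hold.py; python3 r.py .4349 .13 .012
```

```text
54.57 [429.7 130.   60.7] tilt [0.0416 0.0082] F [-0.2  0.5  0.1]
t 54.62 pos [0.4294 0.13   0.0606] F [0.4 0.1 0.8] open 0.996 yaw 0.05
tilt [0.041  0.0082] rel [ 3.5  0.4 48.8]
```

Call:
{"name": "send_rows", "arguments": {
  "motion": [
    [[1,0,6],0],
    [[1,0,9],0],
    [[0,0,9],0],
    [[0,0,9],0],
    [[0,0,7],0]
  ]
}}

```text
time_s: 55.03
position: [0.436, 0.1305, 0.0184]
tcp_rot: [[0.999, 0.001, 0.046], [0.001, -1.0, 0.008], [0.046, -0.008, -0.999]]
force: [-0.5, 0.5, -0.2]
opening: 1.002
```

```bash
python3 hold.py; python3 r.py .4349 .13 .012
```

```text
55.13 [435.3 130.4  18.1] tilt [0.0441 0.0083] F [ 0.4  0.4 -0.3]
t 55.18 pos [0.4354 0.1305 0.0187] F [-0.  -0.1 -0.4] open 1.007 yaw 0.05
tilt [0.0448 0.0083] rel [-0.8  0.5  6.6]
```

Call:
{"name": "send_rows", "arguments": {
  "motion": [
    [[-1,0,2],0],
    [[0,0,2],0],
    [[0,0,1],0],
    [[0,0,0],0],
    [[0,0,0],0]
  ]
}}

```text
time_s: 55.6
position: [0.435, 0.1306, 0.0138]
tcp_rot: [[0.999, 0.001, 0.046], [0.001, -1.0, 0.008], [0.046, -0.008, -0.999]]
force: [-0.7, -0.2, -0.3]
opening: 1.003
```

Call:
{"name": "send_rows", "arguments": {
  "motion": [
    [[0,0,0],0],
    [[0,0,0],0],
    [[0,0,0],0],
    [[0,0,0],0],
    [[0,0,0],0]
  ],
  "gripper": 1
}}

```text
time_s: 56.02
position: [0.4355, 0.1306, 0.0146]
tcp_rot: [[0.999, 0.001, 0.048], [0.001, -1.0, 0.008], [0.048, -0.008, -0.999]]
force: [-0.8, -0.1, 0.4]
opening: 0.708
```

```bash
for i in 1 2 3 ; do python3 hold.py; done; python3 r.py .6232 -.1682 .16
```

```text
56.12 [435.5 130.7  14.5] tilt [0.048  0.0085] F [-0.2 -0.7 -0.2]
56.22 [435.5 130.7  14.5] tilt [0.048  0.0085] F [0.8 1.4 0.6]
56.32 [435.5 130.7  14.6] tilt [0.048  0.0085] F [-0.3  0.1  0.6]
t 56.37 pos [0.4355 0.1306 0.0146] F [0.1 0.  1.8] open 0.519 yaw 0.06
tilt [0.048  0.0085] rel [ 194.1  297.9 -138.8]
```

Call:
{"name": "send_rows", "arguments": {
  "motion": [
    [[0,0,-10],0],
    [[0,0,-30],0],
    [[0,0,-35],0],
    [[8,12,-30],0],
    [[16,25,-15],0]
  ]
}}

```text
time_s: 56.78
position: [0.4455, 0.0946, 0.1336]
tcp_rot: [[1.0, 0.006, 0.026], [0.006, -1.0, 0.009], [0.026, -0.009, -1.0]]
force: [0.4, -0.6, -1.4]
opening: 0.513
```

Call:
{"name": "send_rows", "arguments": {
  "motion": [
    [[20,31,0],0],
    [[20,31,0],0],
    [[20,31,0],0],
    [[20,31,0],0],
    [[20,31,0],0]
  ]
}}

```text
time_s: 57.2
position: [0.5478, -0.0629, 0.1403]
tcp_rot: [[0.999, 0.013, 0.03], [0.013, -1.0, 0.01], [0.03, -0.009, -1.0]]
force: [1.0, 0.8, -1.3]
opening: 0.519
```

```bash
python3 hold.py; python3 r.py .6232 -.1682 .14
```

```text
57.3 [552.8 -67.3 140.9] tilt [0.0385 0.0051] F [ 0.3  1.3 -1.2]
t 57.35 pos [ 0.5495 -0.0643  0.1402] F [-0.9 -0.1 -0.7] open 0.52 yaw 0.54
tilt [0.0327 0.0083] rel [ 72.7 104.6   1.7]
```

Call:
{"name": "send_rows", "arguments": {
  "motion": [
    [[20,29,0],0],
    [[24,33,0],0],
    [[18,26,0],0],
    [[5,8,0],0],
    [[0,0,0],0]
  ]
}}

```text
time_s: 57.77
position: [0.6095, -0.1548, 0.1358]
tcp_rot: [[1.0, 0.014, 0.013], [0.014, -1.0, 0.018], [0.014, -0.018, -1.0]]
force: [-0.1, 0.9, -1.3]
opening: 0.513
```

```bash
python3 hold.py; python3 r.py .6232 -.1682 .13
```

```text
57.87 [ 607.8 -152.5  135.6] tilt [0.0111 0.0193] F [-0.7  0.7 -1.2]
t 57.92 pos [ 0.6075 -0.1519  0.1358] F [-0.5  0.1 -0.9] open 0.518 yaw 0.89
tilt [0.0108 0.0196] rel [15.4 16.7  5.6]
```

Call:
{"name": "send_rows", "arguments": {
  "motion": [
    [[4,5,0],0],
    [[6,7,0],0],
    [[3,3,0],0],
    [[1,0,0],0],
    [[0,0,0],0]
  ]
}}

```text
time_s: 58.33
position: [0.6194, -0.1615, 0.1355]
tcp_rot: [[1.0, 0.021, 0.006], [0.021, -1.0, 0.023], [0.006, -0.023, -1.0]]
force: [0.8, 0.7, -0.6]
opening: 0.516
```

```bash
python3 hold.py; python3 r.py .6232 -.1682 .106
```

```text
58.43 [ 619.1 -161.4  135.5] tilt [0.0052 0.0228] F [ 0.1  0.7 -0.5]
t 58.48 pos [ 0.619  -0.1615  0.1355] F [-0.3 -0.3 -1.1] open 0.515 yaw 1.2
tilt [0.0051 0.0229] rel [ 3.9  7.5 29.3]
```

Call:
{"name": "send_rows", "arguments": {
  "motion": [
    [[2,4,0],0],
    [[2,4,3],0],
    [[0,0,4],0],
    [[0,0,4],0],
    [[0,0,3],0]
  ]
}}

```text
time_s: 58.9
position: [0.6238, -0.1702, 0.1209]
tcp_rot: [[1.0, 0.021, 0.006], [0.021, -1.0, 0.022], [0.007, -0.022, -1.0]]
force: [-0.3, -0.0, -1.3]
opening: 0.515
```

```bash
python3 hold.py; python3 r.py .6232 -.1682 .106; python3 - <<'E'
from h import *
d=capture('scene')
p=proj(d,[[.6232,-.1682,.09]])[0].astype(int)
cv2.imwrite('pics/sp2.png',cv2.resize(d['image'][p[1]-60:p[1]+60,p[0]-70:p[0]+70],None,fx=4,fy=4,interpolation=cv2.INTER_CUBIC))
E
```

```text
59.0 [ 623.2 -169.8  120.4] tilt [0.0048 0.023 ] F [ 0.2 -0.6 -2.1]
t 59.05 pos [ 0.6235 -0.1698  0.1208] F [-0.4  0.2 -1.6] open 0.513 yaw 1.2
tilt [0.0054 0.0227] rel [-0.3 -1.3 14.9]
```

View pics/sp2.png

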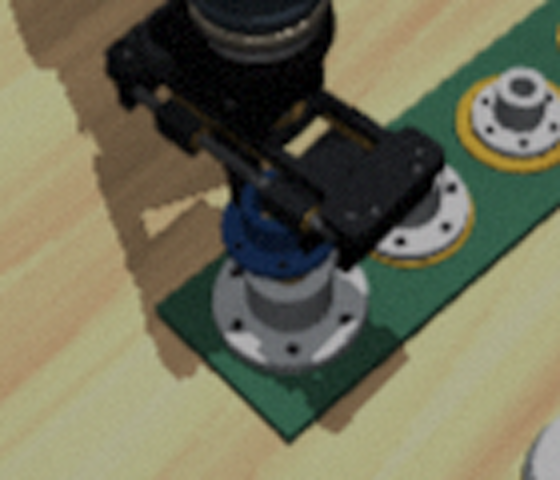

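Call:
{"name": "send_rows", "arguments": {
  "motion": [
    [[0,-1,4],0],
    [[0,0,4],0],
    [[0,0,4],0],
    [[0,0,4],0],
    [[0,0,3],0]
  ]
}}

```text
time_s: 59.52
position: [0.6246, -0.1683, 0.1017]
tcp_rot: [[1.0, 0.022, 0.008], [0.022, -1.0, 0.021], [0.009, -0.021, -1.0]]
force: [-0.4, -0.6, -1.5]
opening: 0.517
```

```bash
python3 hold.py; python3 r.py .6232 -.1682 .0846
```

```text
59.62 [ 624.2 -168.1  101.4] tilt [0.0072 0.0219] F [ 0.7  0.4 -1.7]
t 59.67 pos [ 0.6245 -0.1683  0.1018] F [ 0.5  0.  -0.9] open 0.515 yaw 1.23
tilt [0.0079 0.0216] rel [-1.5  0.3 17.2]
```

Call:
{"name": "send_rows", "arguments": {
  "motion": [
    [[-1,0,4],0],
    [[0,0,4],0],
    [[0,0,3],0],
    [[0,0,2],0],
    [[0,0,1],0]
  ]
}}

```text
time_s: 60.08
position: [0.6241, -0.1684, 0.0872]
tcp_rot: [[1.0, 0.022, 0.01], [0.021, -1.0, 0.021], [0.01, -0.021, -1.0]]
force: [-1.0, 0.3, -1.6]
opening: 0.514
```

```bash
python3 hold.py; python3 r.py .6232 -.1682 .0846
```

```text
60.18 [ 624.1 -168.3   87.2] tilt [0.0094 0.0209] F [ 0.5 -0.  -1.1]
t 60.23 pos [ 0.6243 -0.1684  0.0875] F [-0.3  0.5 -1.1] open 0.516 yaw 1.23
tilt [0.0098 0.0207] rel [-1.1 -0.2  2.9]
```

Call:
{"name": "send_rows", "arguments": {
  "motion": [
    [[-1,0,1],0],
    [[0,0,1],0],
    [[0,0,1],0],
    [[0,0,1],0],
    [[0,0,1],0]
  ]
}}

```text
time_s: 60.65
position: [0.6238, -0.1685, 0.0854]
tcp_rot: [[1.0, 0.022, 0.012], [0.022, -1.0, 0.02], [0.012, -0.02, -1.0]]
force: [-1.5, 1.5, 4.9]
opening: 0.516
```

```bash
python3 hold.py; python3 r.py .6232 -.1682 .0846
```

```text
60.75 [ 623.7 -168.5   85.4] tilt [0.0116 0.0199] F [-2.9  1.   6. ]
t 60.8 pos [ 0.6238 -0.1684  0.0854] F [-4.   0.4  5.4] open 0.514 yaw 1.25
tilt [0.0116 0.0199] rel [-0.6 -0.2  0.8]
```

Call:
{"name": "send_rows", "arguments": {
  "motion": [
    [[0,0,0],0],
    [[0,0,0],0],
    [[0,0,0],0],
    [[0,0,0],0],
    [[0,0,0],0]
  ],
  "gripper": 0
}}

```text
time_s: 61.22
position: [0.6249, -0.169, 0.0856]
tcp_rot: [[1.0, 0.022, 0.015], [0.021, -1.0, 0.019], [0.015, -0.018, -1.0]]
force: [-0.3, -0.2, -0.6]
opening: 0.807
```

Call:
{"name": "send_rows", "arguments": {
  "motion": [
    [[0,0,-5],0],
    [[0,0,-15],0],
    [[0,0,-30],0],
    [[0,0,-35],0],
    [[0,0,-30],0]
  ]
}}

```text
time_s: 61.63
position: [0.6181, -0.1689, 0.1953]
tcp_rot: [[1.0, 0.021, -0.004], [0.021, -0.999, 0.028], [-0.004, -0.028, -1.0]]
force: [1.0, -0.3, 0.0]
opening: 0.997
```

Call:
{"name": "send_rows", "arguments": {
  "motion": [
    [[-10,-10,-20],0],
    [[-20,-25,-10],0],
    [[-20,-30,0],0],
    [[-20,-30,0],0],
    [[-20,-30,0],0]
  ]
}}

```text
time_s: 62.05
position: [0.5339, -0.053, 0.2394]
tcp_rot: [[1.0, 0.013, 0.024], [0.012, -1.0, 0.014], [0.024, -0.014, -1.0]]
force: [0.4, 0.5, -0.0]
opening: 0.999
```

Call:
{"name": "send_rows", "arguments": {
  "motion": [
    [[-20,-30,0],0],
    [[-20,-30,0],0],
    [[-15,-25,0],0],
    [[-8,-10,0],0],
    [[0,0,0],0]
  ]
}}

```text
time_s: 62.47
position: [0.4606, 0.0497, 0.2413]
tcp_rot: [[1.0, 0.016, 0.023], [0.016, -1.0, 0.016], [0.023, -0.015, -1.0]]
force: [-0.4, 0.4, -0.3]
opening: 1.0
```

```bash
python3 hold.py; python3 - <<'E'
from h import *
c=capture('top');d=capture('scene')
cv2.imwrite('pics/ft.png',cv2.resize(c['image'][100:260,180:370],None,fx=3.5,fy=3.5,interpolation=cv2.INTER_CUBIC))
cv2.imwrite('pics/fs.png',cv2.resize(d['image'][150:310,190:370],None,fx=3.7,fy=3.7,interpolation=cv2.INTER_CUBIC))
for k,i in(('top',c),('scene',d)):
  for n,kd,x,y,z,r in(('s','sil',.6428,.161,.023,.026),('m','sil',.6361,.0512,.024,.034),('l','sil',.6296,-.0584,.025,.042),('xl','sil',.6232,-.1682,.032,.05),('cap','blue',.6232,-.1682,.078,.036)):
    try: a=disk(i,kd,x,y,z,r); print(k,n,np.round((np.array(a[:2])-[x,y])*1000,1),np.round(a[2:4],4))
    except Exception as e: print(k,n,e)
E
```

```text
62.57 [463.5  47.6 241.5] tilt [0.0262 0.0146] F [-0.1 -1.1 -0.4]
top s [-16.8 -11.7] [0.0308 0.0461]
top m [  2.6 -10.2] [0.0284 0.052 ]
top l [ 0.4 -0.8] [0.0403 0.0421]
top xl [0.2 2.1] [0.0502 0.0509]
top cap [-1.2  0.3] [0.0348 0.0365]
scene s [-0.9  3.1] [0.0252 0.0342]
scene m [-0.3  1.8] [0.0329 0.0405]
scene l [-1.8 -0.1] [0.0415 0.0469]
scene xl [ 2.4 -0.6] [0.0502 0.0512]
scene cap [-0.3 -0.3] [0.0355 0.039 ]
```

View pics/ft.png

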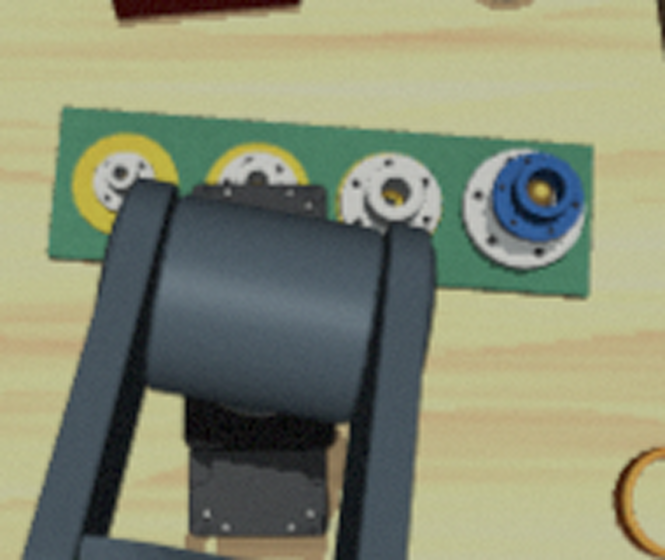

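View pics/fs.png

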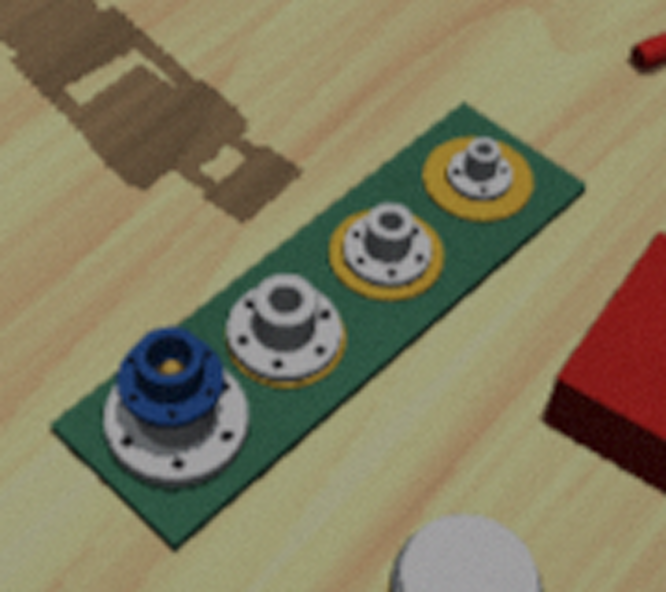

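```bash
python3 - <<'E'
from h import *
capture('scene');state();print(bot.hand_in())
E
```

```text
t 62.72 pos [0.4646 0.0464 0.2412] F [ 0.3 -0.6  0.1] open 1.002 yaw 0.65
the job is handed in; nothing more can be done
None
```

I set out the whole kit and handed it in at 62.7 s of the 131 s allowed. No verdict came back, so what follows rests on my own checks.

**What I did:** The largest hub is on the spigot plate, with the blue cap flat on top of it. The second, third and smallest hubs stand on the marks 110, 220 and 330 mm from the spigot. I left the purple look-alike alone, and the gripper was open and clear of everything at hand-in.

**Last checks:**

| Part | Offset from its centre in the final pictures | Limit |
|---|---|---|
| Largest hub | about 2 mm | 6 mm |
| Cap | about 1 mm | 6 mm |
| Second hub | about 1–2 mm | 12 mm |
| Third hub | about 2 mm, scene camera only | 12 mm |
| Smallest hub | about 3 mm, scene camera only | 12 mm |

- **Seating:** The tool height at contact showed the largest hub fully home. The cap read about 1 mm higher than expected, within the 5 mm limit. All five parts look upright in the scene picture.
- **Force:** The highest wrist force I read was about 15 N, as the largest hub seated. I only read it at the end of each move call.

**Checks that failed or disagreed:**
- **Top camera:** The arm covered part of the third and smallest hubs in the last top picture. Those two fits (10–20 mm off) are invalid, so I relied on the scene camera and the recorded release positions.
- **Largest hub:** The two cameras put its 2 mm offset in different directions. The post only allows about 3 mm either way.
- **Tool tilt:** The tool drifted out of vertical, up to about 0.13 rad, because each move starts from the measured pose. I brought it back with corrective moves before most of the grasps. It stayed under about 0.06 rad at every grasp and release.

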